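# Fill the hub tray and punch the marked hub

## Task

Fill every empty pocket of the plywood tray with a spare hub from the black pad, each standing flat on the pocket's floor, and leave any surplus spares on the bench. Then slide the tray by its handle until the red-dotted hub is under the punch, and push the red palm button down until the tip presses on the red dot for a moment; punch no other hub. Finally slide the full tray back so that it lies wholly on the green mat, without disturbing the glue bottle, the bin or the square.

Things in the scene. Friction and masses are not known exactly. Their poses are not given: they have to be found in the camera images.
- tray: loose plywood tray, 0.4 kg; origin under its 116 (x) x 154 (y) mm block of six pockets; floor 5 mm, wall tops 19 mm above the bench. A 5 mm nose runs to x = -150 mm and bears an upright dark handle block: centre x = -125 mm, y = 0; 50 mm long (x), 20 mm wide (y), top 45 mm up. Footprint 208 x 154 mm, its middle at x = -46 mm. Slides on the bench; x points away from the handle
- mat: green mat, 300 (x) x 260 (y) mm, flat on the bench (under 1 mm), fixed; origin at its centre
- marked: aluminium hub, 60 g: round flange 40 mm diameter x 12 mm high with a boss 24 mm diameter x 18 mm on top, 30 mm high in all; origin at the centre of its underside, z up through the boss; the only one with a red dot (12 mm diameter) in the middle of its top; it starts in one of the pockets
- pocket0 (a point): centre of a tray pocket's floor, at tray x = -31, y = -50 mm, 5 mm above the bench; pocket 46 x 46 mm, walls 14 mm above its floor (4 mm thick, 16 mm between the two rows); empty, it shows a dark dot on the floor; a hub has 3 mm of play each way in it
- pocket1 (a point): centre of a tray pocket's floor, at tray x = -31, y = 0 mm, 5 mm above the bench; pocket 46 x 46 mm, walls 14 mm above its floor (4 mm thick, 16 mm between the two rows); empty, it shows a dark dot on the floor; a hub has 3 mm of play each way in it
- pocket2 (a point): centre of a tray pocket's floor, at tray x = -31, y = 50 mm, 5 mm above the bench; pocket 46 x 46 mm, walls 14 mm above its floor (4 mm thick, 16 mm between the two rows); empty, it shows a dark dot on the floor; a hub has 3 mm of play each way in it
- pocket3 (a point): centre of a tray pocket's floor, at tray x = 31, y = -50 mm, 5 mm above the bench; pocket 46 x 46 mm, walls 14 mm above its floor (4 mm thick, 16 mm between the two rows); empty, it shows a dark dot on the floor; a hub has 3 mm of play each way in it
- pocket4 (a point): centre of a tray pocket's floor, at tray x = 31, y = 0 mm, 5 mm above the bench; pocket 46 x 46 mm, walls 14 mm above its floor (4 mm thick, 16 mm between the two rows); empty, it shows a dark dot on the floor; a hub has 3 mm of play each way in it
- pocket5 (a point): centre of a tray pocket's floor, at tray x = 31, y = 50 mm, 5 mm above the bench; pocket 46 x 46 mm, walls 14 mm above its floor (4 mm thick, 16 mm between the two rows); empty, it shows a dark dot on the floor; a hub has 3 mm of play each way in it
- old1: aluminium hub, 60 g: round flange 40 mm diameter x 12 mm high with a boss 24 mm diameter x 18 mm on top, 30 mm high in all; origin at the centre of its underside, z up through the boss; starts in a tray pocket, or is absent
- old2: aluminium hub, 60 g: round flange 40 mm diameter x 12 mm high with a boss 24 mm diameter x 18 mm on top, 30 mm high in all; origin at the centre of its underside, z up through the boss; starts in a tray pocket, or is absent
- old3: aluminium hub, 60 g: round flange 40 mm diameter x 12 mm high with a boss 24 mm diameter x 18 mm on top, 30 mm high in all; origin at the centre of its underside, z up through the boss; starts in a tray pocket, or is absent
- old4: aluminium hub, 60 g: round flange 40 mm diameter x 12 mm high with a boss 24 mm diameter x 18 mm on top, 30 mm high in all; origin at the centre of its underside, z up through the boss; starts in a tray pocket, or is absent
- old5: aluminium hub, 60 g: round flange 40 mm diameter x 12 mm high with a boss 24 mm diameter x 18 mm on top, 30 mm high in all; origin at the centre of its underside, z up through the boss; starts in a tray pocket, or is absent
- spare1: aluminium hub, 60 g: round flange 40 mm diameter x 12 mm high with a boss 24 mm diameter x 18 mm on top, 30 mm high in all; origin at the centre of its underside, z up through the boss; a spare, absent or starting upright on the black rubber pad (290 x 200 mm, flat on the bench)
- spare2: aluminium hub, 60 g: round flange 40 mm diameter x 12 mm high with a boss 24 mm diameter x 18 mm on top, 30 mm high in all; origin at the centre of its underside, z up through the boss; a spare, absent or starting upright on the black rubber pad (290 x 200 mm, flat on the bench)
- spare3: aluminium hub, 60 g: round flange 40 mm diameter x 12 mm high with a boss 24 mm diameter x 18 mm on top, 30 mm high in all; origin at the centre of its underside, z up through the boss; a spare, absent or starting upright on the black rubber pad (290 x 200 mm, flat on the bench)
- spare4: aluminium hub, 60 g: round flange 40 mm diameter x 12 mm high with a boss 24 mm diameter x 18 mm on top, 30 mm high in all; origin at the centre of its underside, z up through the boss; a spare, absent or starting upright on the black rubber pad (290 x 200 mm, flat on the bench)
- spare5: aluminium hub, 60 g: round flange 40 mm diameter x 12 mm high with a boss 24 mm diameter x 18 mm on top, 30 mm high in all; origin at the centre of its underside, z up through the boss; a spare, absent or starting upright on the black rubber pad (290 x 200 mm, flat on the bench)
- punch: fixed blue bench punch; origin on the bench right below its tip, x towards its column. Column front 125 mm and base plate (110 mm wide) 115 to 205 mm behind the tip. Arm 36 mm wide, 75 to 105 mm high, ending in a dark sleeve (40 mm diameter, 62 to 115 mm high) round the plunger; a tray of hubs (35 mm high) slides beneath. Red palm button (36 mm diameter) straight above the tip
- plunger (a joint): travel of the punch plunger, 0 = up, positive down, at most 16 mm; the tip is 47 mm and the top of the palm button 150 mm above the bench when up; a spring (2 N at the top, 4 N at 12 mm) returns it. The tip meets the top of a hub standing in the tray at about 12 mm
- glue: bystander: white glue bottle, 44 mm diameter, 120 mm high; origin under it
- bin: bystander: red open parts bin 100 x 130 x 55 mm; origin under it
- square: bystander: try square lying flat, stock 22 x 100 x 20 mm with a 150 mm steel blade; origin under the stock
There are look-alikes about, which are no part of the job. What is shaped like the spare2 but purple or yellow is not meant.

How it is judged:
By the outcome, as a careful person would: the job done as asked, in the order asked, and still so for the second after the job is handed in, with the robot touching nothing.
Of old1, old2, old3, old4, old5 only 1 to 2 are there at a start; the rules pass over those that are not, and their reading is None.
Of spare1, spare2, spare3, spare4, spare5 only 4 to 5 are there at a start; the rules pass over those that are not, and their reading is None.
At some moment in a run one of spare1, spare2, spare3, spare4, spare5 may be knocked a few centimetres aside while the robot is not near it.
Once in a run the grip may slacken for a moment while it holds something.
It also fails if it takes over 210 s, if anything falls off the work surface, if the arm or the gripper's body presses on something with over 40 N, if the wrist force passes 120 N, or if a joint passes its speed limit or range.

## Robot

A 7-joint arm with a two-finger parallel gripper is mounted at the origin on the work surface. World frame = base frame: x ahead of the robot, y to its left, z up, the work surface at z = 0. Lengths are in m, angles in rad, forces in N, time in s.
With the tool pointing down it reaches from about 0.4 to 0.85 m from the base axis. Payload 10.4 kg.
Tool frame: the origin (TCP) lies at the very end of the fingers, on their centre line; the grasp point (between the pads) lies 19 mm behind it; z points along the fingers, y is the line along which they close (so a half turn about z gives the same grasp; the last joint's range is limited). The gripper opens to 85 mm and grips with 20 to 120 N. Pads are 22 mm wide; open, the fingers measure 114 mm over their backs; the gripper's body (76 mm by 85 mm) begins 54 mm behind the grasp point. The pads swing forward as they close: fully open they stand 13 mm farther back than shut.
Start: joints at [-1.228, 0.332, -0.065, 1.46, 0.022, 1.35, -0.088], TCP at [0.224, 0.584, 0.231] pointing down, gripper open.
Joint ranges: [-2.6, 2.6], [-0.5, 2.12], [-1.47, 1.34], [0.16, 2.42], [-1.27, 4.41], [0.06, 2.06], [-2.6, 2.6]. Speed limits (rad/s): [2.22, 2.22, 2.79, 2.79, 3.14, 3.14, 3.14].

## Interface

Orientations are given as a unit quaternion [x, y, z, w].
In Python, from workcell import * gives the robot as it stands. The module is installed in compiled form; this text tells all that it offers.
- The arm moves only by the tool carry_out, never from a script. Its argument "motion" is a list of rows, each an object with "xyz": the shift along the tool's x, y, z in m, a list of three; "angular": the turn, a rotation vector about the tool's x, y, z in degrees, a list of three. A call has 1 to 12 rows; each row is the pose to reach, as a shift and turn from the pose commanded when the call began, along the tool's axes at that moment; what a row does not reach only later rows make up. A row lasts 1/10 s, in which the tool goes at most 50 mm and 8.59 degrees, less where a joint would pass 70% of its speed; a pose out of reach is approached as far as the arm can. A call with a gripper value outside its range is refused whole. "hand" is the opening, from 0 (shut) to 1 (fully open), set as the call begins (left out, the last holds). The fingers move at their own pace and stop on an object; "grip_force" is the grip in N (left out, the last holds). Time passes only in rows, so rows that repeat a pose let the fingers close. It gives the time, the measured TCP pose, the force, the opening and the grip force at its end, in the units of the state.
- get_obs(): the state, without advancing time (a new reading comes with each control period).
- camera(name): name is "scene" or "top"; returns a dict with "img" (420x560x3 uint8, red, green, blue), "fx", "fy", "cx", "cy" (pixels), "k1" (the pictures are not rectified: a ray, as slopes to the right and down, at radius r is drawn at 1 + k1 r^2 times it, then the intrinsics apply), "extrinsics" (4x4, takes a point from camera to world coordinates). Camera axes: x right, y up, looking along -z (the intrinsics and any distortion apply to the point x, -y, -z); pixel columns grow to the right and rows downward; lengths in m; the calibration is good to about 2 mm. A picture is of the moment at which its call begins. There is no depth.
- hand_in(): hands the job in; it is judged then, once.
The state is a dict: "clock": time; "joint_pos": joint angles; "joint_velocities": joint speeds; "tau": joint torques, N m; "position": TCP position; "ee_rot": TCP orientation; "ft_force": force on the tool from outside, world axes, zero at the start; "torque": the same for the moment, N m; "grip_width": opening from 0.0 (shut) to 1.0 (fully open); "grasp_force": force on a finger pad.
Only numpy, scipy, OpenCV 4.12 (cv2) and the standard library are available. Lean on these libraries where they do the work, as an engineer would, in place of code of your own. Each camera call takes 0.05 s, during which the arm holds its last target. There are 200 camera calls.

## Working session

There is one attempt and no reset: what is moved stays moved. The work goes in short steps, Python scripts to look and compute and a tool call to move; the robot and the scene stay as the last step left them, time stands still between calls to the robot, and variables do not carry over. Pictures are saved under pics/ and viewed, at most 14 in all, crops included, and the job is handed in when it is done.

Besides the shell and the picture viewer there is one more tool, called after "Request:" as name(argument=value, ...) on one line, values as JSON. carry_out: Moves the arm, as the interface text tells. Its arguments: {"type":"object","properties":{"motion":{"type":"array"},"hand":{"type":"number"},"grip_force":{"type":"number"}},"required":["motion"]}

```bash
mkdir -p pics
cat > h.py <<'E'
from workcell import *
import numpy as np, cv2
from scipy.spatial.transform import Rotation as R
def K(c): return np.array([[c['fx'],0,c['cx']],[0,c['fy'],c['cy']],[0,0,1.]])
def slopes(c,uv):
    # invert s*(1+k1 r^2) : OpenCV's own model
    uv=np.asarray(uv,float).reshape(-1,1,2)
    return cv2.undistortPoints(uv,K(c),np.array([c['k1'],0,0,0.]),None,None).reshape(-1,2)
def ray(c,uv):
    s=slopes(c,uv); d=np.c_[s[:,0],-s[:,1],-np.ones(len(s))]
    T=np.array(c['extrinsics']); return T[:3,3], d@T[:3,:3].T
def onplane(c,uv,z):
    o,d=ray(c,uv); return o+d*((z-o[2])/d[:,2])[:,None]
def proj(c,P):
    T=np.array(c['extrinsics']); p=(np.atleast_2d(P)-T[:3,3])@T[:3,:3]
    q=np.c_[p[:,0],-p[:,1],-p[:,2]]
    return cv2.projectPoints(q.reshape(-1,1,3),np.zeros(3),np.zeros(3),K(c),np.array([c['k1'],0,0,0.]))[0].reshape(-1,2)
def tri(c1,uv1,c2,uv2):
    o1,d1=ray(c1,[uv1]);o2,d2=ray(c2,[uv2]);d1=d1[0];d2=d2[0]
    t=np.linalg.lstsq(np.c_[d1,-d2],o2-o1,rcond=None)[0]
    a=o1+d1*t[0];b=o2+d2*t[1]; return (a+b)/2,np.linalg.norm(a-b)
def save(n,im,s=1): cv2.imwrite('pics/'+n,cv2.resize(im[:,:,::-1],None,fx=s,fy=s,interpolation=cv2.INTER_CUBIC))
E
python3 - <<'E'
from h import *
for n in('top','scene'):
    c=camera(n); save(n+'0.png',c['img'],1.4); print(n,c['fx'],c['k1'],np.round(c['extrinsics'],3).tolist())
o=get_obs(); print({k:np.round(v,3).tolist() for k,v in o.items()})
E
```

```text
top 545.6436936659803 -0.2052817968838377 [[-0.032, 0.979, -0.204, 0.256], [-0.999, -0.031, 0.009, -0.014], [0.003, 0.204, 0.979, 1.406], [0.0, 0.0, 0.0, 1.0]]
scene 428.514813411526 -0.05969298757170957 [[0.839, -0.396, 0.373, 0.885], [0.544, 0.592, -0.595, -0.573], [0.014, 0.702, 0.712, 0.69], [0.0, 0.0, 0.0, 1.0]]
{'clock': 0.1, 'joint_pos': [-1.228, 0.333, -0.065, 1.461, 0.022, 1.35, -0.088], 'joint_velocities': [0.002, -0.001, 0.001, -0.003, -0.001, -0.001, -0.0], 'tau': [0.001, -62.674, 0.049, -39.244, 0.016, 0.007, 0.0], 'position': [0.223, 0.583, 0.231], 'ee_rot': [0.182, 0.983, -0.001, -0.0], 'ft_force': [-0.352, -0.215, -0.401], 'torque': [0.034, 0.055, 0.021], 'grasp_force': 0.0, 'grip_width': 1.004}
```

View pics/top0.png

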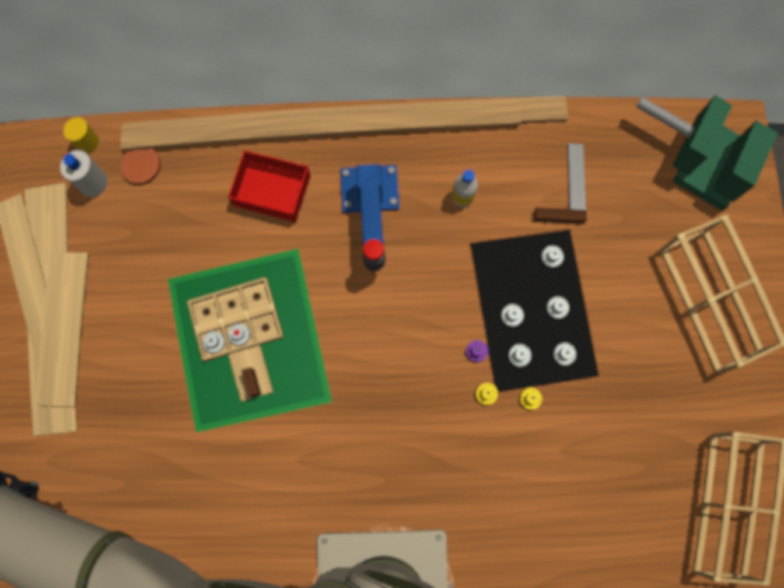

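View pics/scene0.png

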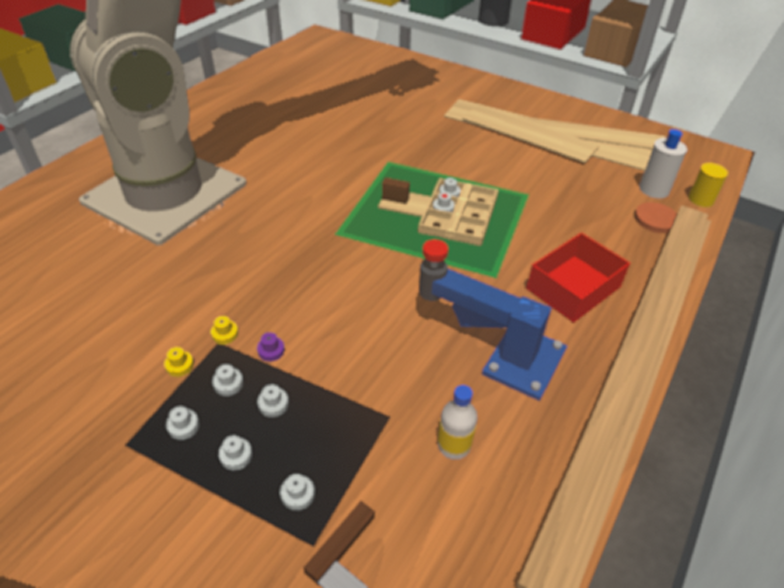

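The views show (top picture pixels, 1.4x):
- **Tray:** on the mat, with the red-dot hub at (238,333), a plain hub at (213,342) and four dark dots at (206,311), (231,304), (256,297), (265,327).
- **Spares:** five on the pad, at (553,256), (558,307), (512,315), (520,355), (565,353).
- **Punch button:** (373,250).

Could be mistaken for a spare: purple (477,351), yellow (487,394), yellow (531,398). The two hubs already in the tray, (213,342) and (238,333), stay where they are. The choice is the five white ones on the black pad.

```bash
cat >> h.py <<'E'
def blobs(m,lo=8,hi=10**6):
    n,l,s,ce=cv2.connectedComponentsWithStats(m.astype(np.uint8))
    return [(ce[i],s[i,4]) for i in range(1,n) if lo<=s[i,4]<=hi]
def masks(c):
    h=cv2.cvtColor(c['img'],cv2.COLOR_RGB2HSV); H,S,V=[h[:,:,i].astype(int) for i in range(3)]
    return dict(white=(S<60)&(V>110),red=((H<8)|(H>172))&(S>150)&(V>90),green=(H>55)&(H<80)&(S>120)&(V>60),dark=(V<75))
E
python3 - <<'E'
from h import *
ct,cs=camera('top'),camera('scene')
mt,ms=masks(ct),masks(cs)
for nm,c,m in(('top',ct,mt),('scene',cs,ms)):
    for k in('white','red'):
        print(nm,k,[(np.round(p,1).tolist(),int(a)) for p,a in blobs(m[k]) if a<1500 ])
t=ct['img'][170:310,110:245]; save('c1.png',t,4)
s=ct['img'][150:300,320:440]; save('c2.png',s,4)
np.savez('f0.npz',t=ct['img'],s=cs['img'])
E
```

```text
top white [([411.4, 126.1], 494), ([55.1, 118.4], 270), ([247.3, 121.8], 22), ([279.0, 120.3], 26), ([328.2, 126.5], 10), ([336.4, 133.4], 59), ([281.8, 143.7], 22), ([394.6, 182.3], 184), ([398.5, 219.0], 189), ([365.8, 224.5], 199), ([170.3, 238.7], 178), ([152.2, 243.8], 195), ([403.5, 252.3], 192), ([371.5, 253.1], 191), ([87.4, 409.1], 970), ([262.7, 417.1], 67)]
top red [([266.1, 178.1], 177)]
scene white [([427.6, 3.4], 109), ([458.2, 1.1], 44), ([160.6, 41.5], 271), ([473.5, 120.2], 771), ([7.7, 119.2], 381), ([319.0, 139.2], 288), ([398.4, 246.0], 34), ([352.5, 261.6], 33), ([161.7, 270.8], 357), ([382.1, 275.1], 39), ([194.3, 285.5], 373), ([327.4, 298.8], 462), ([129.3, 301.5], 399), ([167.1, 322.7], 433), ([323.1, 325.0], 28), ([211.8, 350.7], 478), ([242.2, 412.8], 367)]
scene red [([20.4, 7.3], 647), ([138.9, 6.6], 318), ([395.7, 14.4], 1287), ([0.6, 90.8], 8), ([310.6, 178.7], 219)]
```

View pics/c1.png

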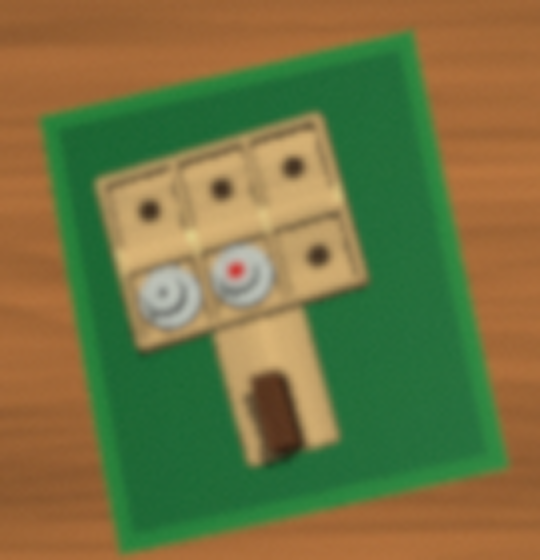

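View pics/c2.png

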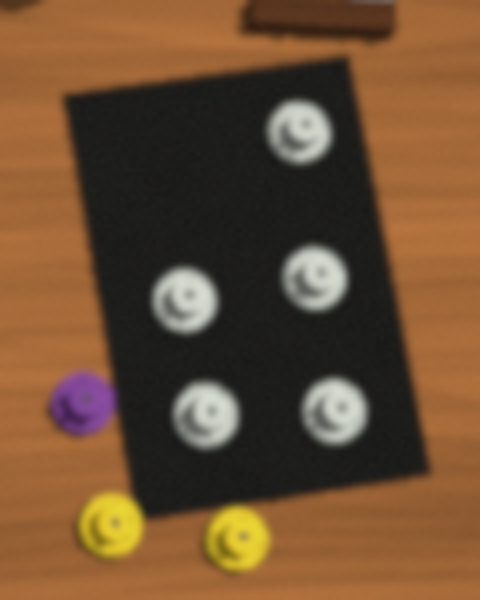

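The crops confirm the choice: the tray shows the red dot at (235,270), a plain hub at (165,295) and four empty dots at (149,210), (221,189), (293,167), (318,255). The second crop shows five white hubs on the black pad, with the purple and yellow ones off it at the left and bottom.

```bash
cat >> h.py <<'E'
def hubs(c,name):
    "filled white blobs on the pad region -> centroid of min enclosing outline"
    m=masks(c)['white'].astype(np.uint8); m=cv2.morphologyEx(m,cv2.MORPH_CLOSE,np.ones((5,5)))
    out=[]
    for k in cv2.findContours(m,cv2.RETR_EXTERNAL,cv2.CHAIN_APPROX_NONE)[0]:
        a=cv2.contourArea(k)
        if 100<a<700 and len(k)>20:
            M=cv2.moments(k); out.append((M['m10']/M['m00'],M['m01']/M['m00']))
    return np.array(out)
def match(ct,cs,z=0.012,tol=.03,zone=lambda p:True):
    A=hubs(ct,'top');B=hubs(cs,'scene');r=[]
    PA=onplane(ct,A,z);PB=onplane(cs,B,z)
    for a,p in zip(A,PA):
        d=np.linalg.norm(PB-p,axis=1);j=d.argmin()
        if d[j]<tol and zone(p):
            X,e=tri(ct,a,cs,B[j]); r.append((p[:2],PB[j][:2],X,e,a,B[j]))
    return r
E
python3 - <<'E'
from h import *
ct,cs=camera('top'),camera('scene')
for p,q,X,e,a,b in match(ct,cs): print('hub',np.round(p,4),np.round(q,4),'tri',np.round(X,4),round(e,4),np.round(a,1))
# empty pocket dots, sub-pixel: darkest blob near the guess
def dot(c,u,r=5):
    g=cv2.cvtColor(c['img'],cv2.COLOR_RGB2GRAY).astype(float); x,y=np.round(u).astype(int)
    for _ in range(3):
        w=g[y-r:y+r+1,x-r:x+r+1]; k=np.clip(np.percentile(w,50)*.8-w,0,None)
        Y,X=np.mgrid[-r:r+1,-r:r+1]; cx,cy=(k*X).sum()/k.sum(),(k*Y).sum()/k.sum(); nx,ny=x+cx,y+cy; x,y=int(round(nx)),int(round(ny))
    return np.array([nx,ny])
td=np.array([[149,210],[221,189],[293,167],[318,255]])/4+[110,170]
for n,u in zip((5,4,3,0),td):
    p=dot(ct,u,4); P=onplane(ct,[p],.005)[0]; g=proj(cs,P)[0]; q=dot(cs,g,4); X,e=tri(ct,p,cs,q)
    print('pocket',n,np.round(p,1),np.round(P,4),np.round(q,1),'sceneplane',np.round(onplane(cs,[q],.005)[0],4),'tri',np.round(X,4),round(e,4))
def reddot(c,lo):
    h=cv2.cvtColor(c['img'],cv2.COLOR_RGB2HSV);m=((h[...,0]<8)|(h[...,0]>172))&(h[...,1]>70)&(h[...,2]>100)
    return [(np.round(p,1).tolist(),int(a)) for p,a in blobs(m,4,260)]
print(reddot(ct,4)); print(reddot(cs,4))
g=masks(ct)['green'].astype(np.uint8)
k=max(cv2.findContours(g,0,2)[0],key=cv2.contourArea); r=cv2.minAreaRect(k); print('mat',onplane(ct,cv2.boxPoints(r),.0).round(4).tolist(), onplane(ct,[r[0]],0)[0].round(4))
E
```

```text
hub [ 0.4251 -0.2671] [ 0.4266 -0.2679] tri [ 0.4254 -0.2673  0.0103] 0.0003 [371.3 253.2]
hub [ 0.424  -0.3517] [ 0.4259 -0.3533] tri [ 0.4243 -0.3524  0.0095] 0.0002 [403.3 252.4]
hub [0.4738 0.2771] [0.4695 0.2861] tri [0.4734 0.2762 0.0192] 0.0018 [161.3 241.2]
hub [ 0.5009 -0.2574] [ 0.5025 -0.259 ] tri [ 0.5013 -0.2579  0.0097] 0.0002 [365.8 224.5]
hub [ 0.5124 -0.3452] [ 0.5146 -0.3469] tri [ 0.513  -0.3459  0.009 ] 0.0 [398.4 219.1]
hub [ 0.6121 -0.3423] [ 0.6142 -0.3445] tri [ 0.6129 -0.3432  0.0085] 0.0003 [394.4 182.4]
pocket 5 [146.9 222.2] [0.5266 0.3176 0.005 ] [343.  142.5] sceneplane [0.5265 0.3188 0.005 ] tri [0.5267 0.3175 0.0058] 0.0005
pocket 4 [164.9 216.9] [0.5395 0.2692 0.005 ] [339.2 153.4] sceneplane [0.5398 0.2699 0.005 ] tri [0.5397 0.2694 0.0052] 0.0006
pocket 3 [182.9 211.3] [0.5529 0.2212 0.005 ] [335.  164.8] sceneplane [0.5528 0.2217 0.005 ] tri [0.5529 0.2212 0.0053] 0.0002
pocket 0 [189.2 233.4] [0.4934 0.2047 0.005 ] [311.5 159.9] sceneplane [0.4934 0.2054 0.005 ] tri [0.4935 0.2047 0.0054] 0.0004
[([277.0, 117.0], 7), ([246.5, 119.0], 4), ([338.2, 122.5], 4), ([284.0, 127.5], 4), ([285.0, 141.0], 5), ([273.0, 162.0], 5), ([266.3, 177.9], 178), ([168.4, 237.2], 16), ([337.1, 243.5], 11), ([345.5, 244.0], 4), ([345.0, 256.6], 7)]
[([1.2, 90.9], 18), ([317.5, 139.4], 11), ([310.6, 178.9], 227), ([188.5, 238.0], 6), ([183.0, 248.0], 5), ([203.0, 247.5], 4), ([185.6, 254.9], 7), ([198.5, 255.8], 6), ([191.5, 258.0], 4), ([330.0, 274.0], 5)]
mat [[0.5933, 0.4034, 0.0], [0.6421, 0.1442, 0.0], [0.3527, 0.0857, 0.0], [0.304, 0.3345, 0.0]] [0.4706 0.2398 0.    ]
```

```bash
cat >> h.py <<'E'
def go(*targets,yaw=None):
    "world targets (xyz) -> tool-frame shift (mm-rounded m); yaw = wanted azimuth of tool y in deg"
    o=get_obs(); r=R.from_quat(o['ee_rot']); M=r.as_matrix(); p=np.array(o['position'])
    print('t',round(o['clock'],1),'tcp',np.round(p,4),'yaw',round(np.degrees(np.arctan2(M[1,1],M[0,1])),2),'w',round(o['grip_width'],3),'gf',round(o['grasp_force'],1),'F',np.round(o['ft_force'],1))
    for t in targets: print('  ->',np.round(t,4),'shift',np.round((np.array(t)-p)@M,4).tolist(),'dist',round(np.linalg.norm(np.array(t)-p),3))
    if yaw is not None:
        y=np.radians(yaw);Y=np.array([np.cos(y),np.sin(y),0]);Z=np.array([0,0,-1.]);D=np.c_[np.cross(Y,Z),Y,Z]
        print('  angular',np.round((r.inv()*R.from_matrix(D)).as_rotvec(degrees=True),2).tolist())
E
python3 - <<'E'
from h import *
ct,cs=camera('top'),camera('scene')
X,e=tri(ct,(168.4,237.2),cs,(317.5,139.4)); print('red dot',X.round(4),e)
def red(c):
    h=cv2.cvtColor(c['img'],cv2.COLOR_RGB2HSV);m=(((h[...,0]<8)|(h[...,0]>172))&(h[...,1]>150)&(h[...,2]>90)).astype(np.uint8)
    k=[k for k in cv2.findContours(m,0,1)[0] if 120<cv2.contourArea(k)<240]
    return [ (cv2.fitEllipse(q),cv2.boundingRect(q)) for q in k]
rt,rs=red(ct),red(cs);print(rt,rs)
for q in rt:
  for s in rs: print('button',tri(ct,q[0][0],cs,s[0][0]))
save('punch.png',np.hstack([cv2.resize(ct['img'][105:205,230:300],None,fx=5,fy=5),cv2.resize(cs['img'][160:290,285:415],(400,500))]))
go((.43,.12,.25),(.4254,-.2673,.14),yaw=15.2)
E
```

```text
red dot [0.4805 0.2542 0.0347] 0.0010434973039286644
[(((266.1096496582031, 178.0224609375), (13.69477653503418, 14.668084144592285), 83.7872085571289), (259, 171, 15, 15))] [(((310.5986328125, 178.69107055664062), (15.19456958770752, 16.695634841918945), 101.4969482421875), (302, 171, 18, 16))]
button (array([ 0.59920663, -0.00197217,  0.14168248]), np.float64(0.00016403201270007492))
t 0.4 tcp [0.2235 0.5836 0.2312] yaw 69.04 w 0.998 gf 0.0 F [ 0.1 -0.4  0.3]
  -> [0.43 0.12 0.25] shift [-0.3587, -0.3591, -0.0187] dist 0.508
  -> [ 0.4254 -0.2673  0.14  ] shift [-0.4929, -0.7224, 0.0913] dist 0.879
  angular [-0.01, 0.0, 53.84]
```

View pics/punch.png

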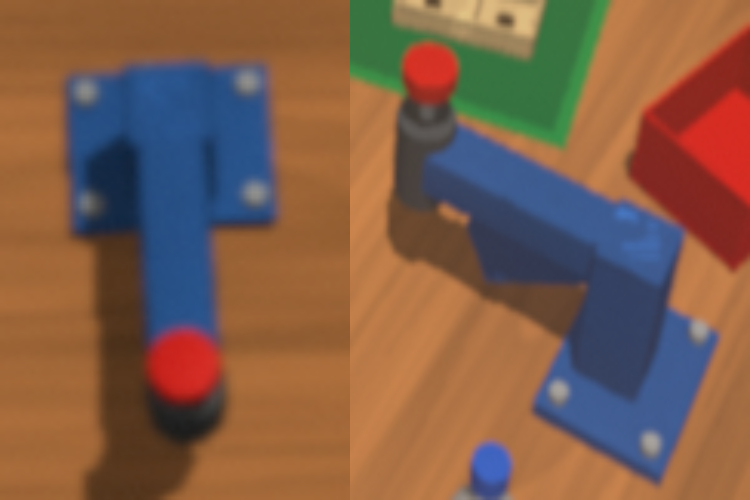

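Request:
carry_out(motion=[{"xyz": [-0.359,-0.359,-0.019],"angular": [0,0,53.8]},{"xyz": [-0.359,-0.359,-0.019],"angular": [0,0,53.8]},{"xyz": [-0.359,-0.359,-0.019],"angular": [0,0,53.8]},{"xyz": [-0.359,-0.359,-0.019],"angular": [0,0,53.8]},{"xyz": [-0.359,-0.359,-0.019],"angular": [0,0,53.8]},{"xyz": [-0.359,-0.359,-0.019],"angular": [0,0,53.8]},{"xyz": [-0.359,-0.359,-0.019],"angular": [0,0,53.8]},{"xyz": [-0.359,-0.359,-0.019],"angular": [0,0,53.8]},{"xyz": [-0.359,-0.359,-0.019],"angular": [0,0,53.8]},{"xyz": [-0.359,-0.359,-0.019],"angular": [0,0,53.8]},{"xyz": [-0.359,-0.359,-0.019],"angular": [0,0,53.8]},{"xyz": [-0.359,-0.359,-0.019],"angular": [0,0,53.8]}], hand=0.55)

```text
clock: 1.6
position: [0.4309, 0.1186, 0.2506]
ee_rot: [0.608, 0.794, 0.0, -0.0]
ft_force: [0.1, 0.8, -0.5]
grip_width: 0.552
grasp_force: 0.0
```

Request:
carry_out(motion=[{"xyz": [-0.3725,-0.106,0.11],"angular": [0,0,0]},{"xyz": [-0.3725,-0.106,0.11],"angular": [0,0,0]},{"xyz": [-0.3725,-0.106,0.11],"angular": [0,0,0]},{"xyz": [-0.3725,-0.106,0.11],"angular": [0,0,0]},{"xyz": [-0.3725,-0.106,0.11],"angular": [0,0,0]},{"xyz": [-0.3725,-0.106,0.11],"angular": [0,0,0]},{"xyz": [-0.3725,-0.106,0.11],"angular": [0,0,0]},{"xyz": [-0.3725,-0.106,0.11],"angular": [0,0,0]},{"xyz": [-0.3725,-0.106,0.11],"angular": [0,0,0]},{"xyz": [-0.3725,-0.106,0.11],"angular": [0,0,0]},{"xyz": [-0.3725,-0.106,0.11],"angular": [0,0,0]}])

```text
clock: 2.7
position: [0.427, -0.2652, 0.1402]
ee_rot: [0.606, 0.795, 0.0, -0.0]
ft_force: [0.2, -0.7, 0.3]
grip_width: 0.55
grasp_force: 0.0
```

Run:
```python
from h import *
ct,cs=camera('top'),camera('scene')
for p,q,X,e,a,b in match(ct,cs): print('hub',np.round(p,4),np.round(q,4),'tri',np.round(X,4),round(e,4))
print('bolts',onplane(ct,[(247.3,121.8),(279,120.3),(281.8,143.7),(248.4,145.6)],.008).round(3).tolist())
go((.4254,-.2673,.05),(.4254,-.2673,.014),yaw=15.2)
```

```text
hub [0.4738 0.2772] [0.4695 0.2861] tri [0.4734 0.2762 0.0192] 0.0017
hub [ 0.5007 -0.2569] [ 0.5026 -0.2591] tri [ 0.5011 -0.2576  0.009 ] 0.0004
bolts [[0.796, 0.046, 0.008], [0.797, -0.04, 0.008], [0.73, -0.046, 0.008], [0.727, 0.044, 0.008]]
t 2.8 tcp [ 0.4271 -0.2652  0.1406] yaw 15.42 w 0.55 gf 0.0 F [ 0.4 -0.   0.1]
  -> [ 0.4254 -0.2673  0.05  ] shift [-0.0017, -0.0023, 0.0906] dist 0.091
  -> [ 0.4254 -0.2673  0.014 ] shift [-0.0017, -0.0024, 0.1266] dist 0.127
  angular [0.09, -0.06, 0.22]
```

Request:
carry_out(motion=[{"xyz": [-0.002,-0.002,0.05],"angular": [0,0,0]},{"xyz": [-0.002,-0.002,0.1],"angular": [0,0,0]},{"xyz": [-0.002,-0.002,0.126],"angular": [0,0,0]},{"xyz": [-0.002,-0.002,0.126],"angular": [0,0,0]},{"xyz": [-0.002,-0.002,0.126],"angular": [0,0,0]}])

```text
clock: 3.3
position: [0.4254, -0.2692, 0.0154]
ee_rot: [0.607, 0.795, 0.0, 0.0]
ft_force: [0.3, -0.2, 0.6]
grip_width: 0.552
grasp_force: 0.0
```

Request:
carry_out(motion=[{"xyz": [0,0,0],"angular": [0,0,0]},{"xyz": [0,0,0],"angular": [0,0,0]},{"xyz": [0,0,0],"angular": [0,0,0]},{"xyz": [0,0,0],"angular": [0,0,0]},{"xyz": [0,0,0],"angular": [0,0,0]},{"xyz": [0,0,0],"angular": [0,0,0]}], hand=0, grip_force=50)

```text
clock: 3.9
position: [0.4262, -0.2698, 0.0163]
ee_rot: [0.607, 0.795, 0.001, 0.001]
ft_force: [-1.6, 2.6, 12.4]
grip_width: 0.255
grasp_force: 48.4
```

Request:
carry_out(motion=[{"xyz": [0,0,-0.05],"angular": [0,0,0]},{"xyz": [0,0,-0.1],"angular": [0,0,0]},{"xyz": [0,0,-0.1],"angular": [0,0,0]}])

```text
clock: 4.2
position: [0.4278, -0.2718, 0.1207]
ee_rot: [0.607, 0.794, 0.002, 0.005]
ft_force: [0.8, -0.8, -2.2]
grip_width: 0.249
grasp_force: 49.4
```

Run:
```python
from h import *
cs=camera('scene'); p=get_obs()['position']; u=proj(cs,p)[0].astype(int); print(u)
save('g1.png',cs['img'][max(u[1]-60,0):u[1]+60,max(u[0]-70,0):u[0]+70],5)
# pocket 5 first, tray frame
go((.5267,.3176,.15),(.5267,.3176,.025),(.42,.0,.15),yaw=15.2)
```

```text
[150 235]
t 4.2 tcp [ 0.427  -0.2705  0.118 ] yaw 15.26 w 0.252 gf 49.4 F [ 0.4  0.1 -1. ]
  -> [0.5267 0.3176 0.15  ] shift [0.541, 0.2512, -0.0314] dist 0.597
  -> [0.5267 0.3176 0.025 ] shift [0.5413, 0.2503, 0.0936] dist 0.604
  -> [0.42 0.   0.15] shift [0.2627, 0.0647, -0.0321] dist 0.272
  angular [0.42, 0.13, 0.06]
```

View pics/g1.png

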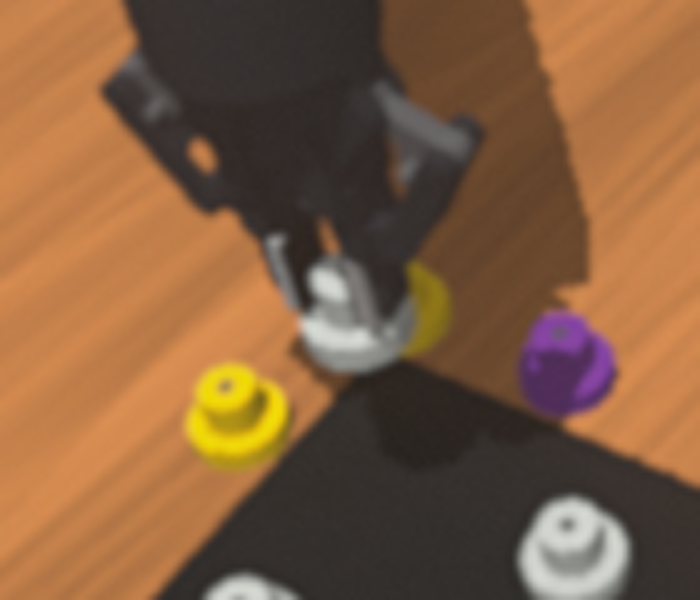

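The scene crop shows the hub gripped by its boss and lifted, flange level at about (355,325), with the yellow and purple hubs untouched.

Request:
carry_out(motion=[{"xyz": [0.54,0.25,-0.012],"angular": [0.4,0.1,0]},{"xyz": [0.54,0.25,-0.012],"angular": [0.4,0.1,0]},{"xyz": [0.54,0.25,-0.012],"angular": [0.4,0.1,0]},{"xyz": [0.54,0.25,-0.012],"angular": [0.4,0.1,0]},{"xyz": [0.54,0.25,-0.012],"angular": [0.4,0.1,0]},{"xyz": [0.54,0.25,-0.012],"angular": [0.4,0.1,0]},{"xyz": [0.54,0.25,-0.012],"angular": [0.4,0.1,0]},{"xyz": [0.54,0.25,-0.012],"angular": [0.4,0.1,0]},{"xyz": [0.54,0.25,-0.012],"angular": [0.4,0.1,0]},{"xyz": [0.54,0.25,-0.012],"angular": [0.4,0.1,0]},{"xyz": [0.54,0.25,-0.012],"angular": [0.4,0.1,0]},{"xyz": [0.54,0.25,-0.012],"angular": [0.4,0.1,0]}])

```text
clock: 5.45
position: [0.5233, 0.3198, 0.1259]
ee_rot: [0.607, 0.795, -0.002, -0.003]
ft_force: [0.2, -0.3, -0.2]
grip_width: 0.251
grasp_force: 49.4
```

Request:
carry_out(motion=[{"xyz": [0,0,0.05],"angular": [0,0,0]},{"xyz": [0,0,0.07],"angular": [0,0,0]},{"xyz": [0,0,0.07],"angular": [0,0,0]},{"xyz": [0,0,0.07],"angular": [0,0,0]}])

```text
clock: 5.85
position: [0.5236, 0.3168, 0.0569]
ee_rot: [0.607, 0.794, -0.002, -0.003]
ft_force: [-0.5, -0.2, 0.1]
grip_width: 0.254
grasp_force: 49.4
```

Run:
```python
from h import *
cs=camera('scene'); p=np.array(get_obs()['position']); u=proj(cs,p)[0]; print(u)
z=p[2]-.005
m=masks(cs)['white'].astype(np.uint8); m=cv2.morphologyEx(m,cv2.MORPH_CLOSE,np.ones((3,3)))
for k in cv2.findContours(m,0,1)[0]:
    M=cv2.moments(k)
    if M['m00']>60:
        q=np.array([M['m10'],M['m01']])/M['m00']
        if np.linalg.norm(q-u)<30: print(q,M['m00'],cv2.boundingRect(k),onplane(cs,[q],z)[0])
save('g2.png',cs['img'][int(u[1])-45:int(u[1])+45,int(u[0])-55:int(u[0])+55],6)
go((.5267,.3176,.05),(.5267,.3176,.022),yaw=15.2)
```

```text
[344.37480996 126.00401145]
[318.90235081 138.98493068] 276.5 (309, 126, 20, 25) [0.49403515 0.23531768 0.05277428]
[343.34578544 127.58045977] 174.0 (336, 119, 15, 17) [0.52238387 0.31601718 0.05277428]
t 5.9 tcp [0.5242 0.3171 0.0578] yaw 15.21 w 0.256 gf 49.4 F [ 0.7  0.6 -0. ]
  -> [0.5267 0.3176 0.05  ] shift [-0.0002, 0.0026, 0.0078] dist 0.008
  -> [0.5267 0.3176 0.022 ] shift [-0.0002, 0.0028, 0.0358] dist 0.036
  angular [-0.31, -0.14, 0.01]
```

View pics/g2.png

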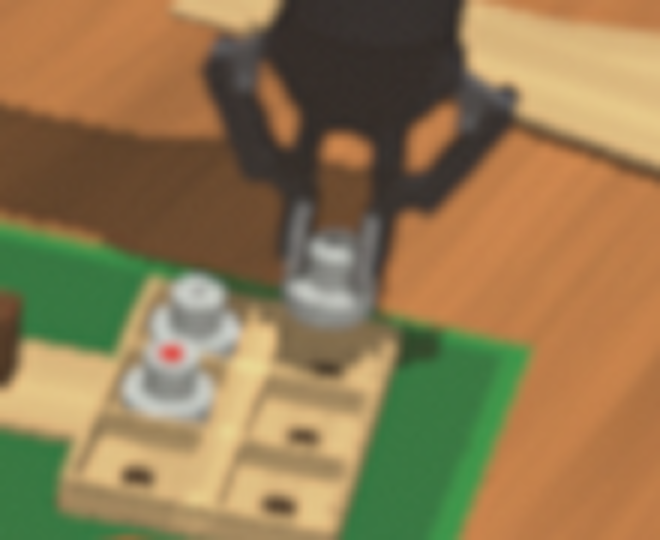

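Request:
carry_out(motion=[{"xyz": [0.0,0.0027,0.01],"angular": [0,0,0]},{"xyz": [0.0,0.0027,0.02],"angular": [0,0,0]},{"xyz": [0.0,0.0027,0.03],"angular": [0,0,0]},{"xyz": [0.0,0.0027,0.035],"angular": [0,0,0]},{"xyz": [0.0,0.0027,0.035],"angular": [0,0,0]}])

```text
clock: 6.4
position: [0.5267, 0.3168, 0.0211]
ee_rot: [0.607, 0.794, -0.002, -0.002]
ft_force: [2.5, -2.7, 1.5]
grip_width: 0.254
grasp_force: 58.7
```

Request:
carry_out(motion=[{"xyz": [0,0,0],"angular": [0,0,0]},{"xyz": [0,0,0],"angular": [0,0,0]},{"xyz": [0,0,0],"angular": [0,0,0]},{"xyz": [0,0,-0.03],"angular": [0,0,0]},{"xyz": [0,0,-0.08],"angular": [0,0,0]},{"xyz": [0,0,-0.13],"angular": [0,0,0]}], hand=0.45)

```text
clock: 7.0
position: [0.5259, 0.3176, 0.1524]
ee_rot: [0.607, 0.795, -0.003, -0.003]
ft_force: [0.6, 1.5, 0.3]
grip_width: 0.453
grasp_force: 0.0
```

Run:
```python
from h import *
ct,cs=camera('top'),camera('scene')
print(hubs(ct,'').round(1).tolist())
for p,q,X,e,a,b in match(ct,cs): print('hub',np.round(X,4),round(e,4))
save('p1.png',cs['img'][100:190,280:390],6)
go((.5013,-.2579,.14),yaw=15.2)
```

```text
[[403.3, 252.4], [161.4, 241.2], [365.8, 224.6], [144.8, 222.6], [398.4, 219.1], [394.4, 182.4], [55.2, 118.6], [411.4, 126.1]]
hub [ 0.4242 -0.3524  0.0095] 0.0001
hub [0.4734 0.276  0.0203] 0.0026
hub [ 0.5012 -0.2579  0.0095] 0.0003
hub [0.5237 0.3203 0.0201] 0.0022
hub [ 0.513  -0.3459  0.009 ] 0.0001
hub [ 0.6129 -0.3432  0.0085] 0.0003
t 7.1 tcp [0.5298 0.3194 0.1585] yaw 15.23 w 0.45 gf 0.0 F [0.2 0.2 0.6]
  -> [ 0.5013 -0.2579  0.14  ] shift [-0.5497, -0.1792, 0.0146] dist 0.578
  angular [0.15, -0.36, 0.03]
```

View pics/p1.png

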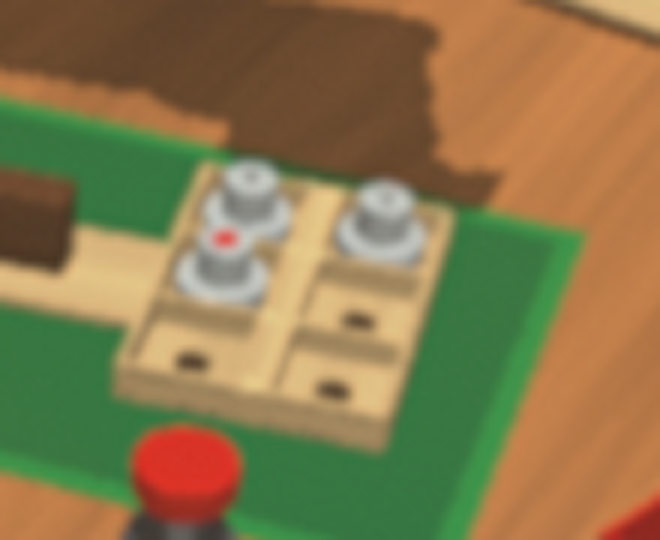

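The scene crop shows the new hub standing level in the far-left pocket at (385,215); three dark dots remain, at (357,320), (333,390) and (192,362).

Request:
carry_out(motion=[{"xyz": [-0.25,-0.145,-0.04],"angular": [0,0,0]},{"xyz": [-0.25,-0.145,-0.04],"angular": [0,0,0]},{"xyz": [-0.25,-0.145,-0.04],"angular": [0,0,0]},{"xyz": [-0.25,-0.145,-0.04],"angular": [0,0,0]},{"xyz": [-0.25,-0.145,-0.04],"angular": [0,0,0]},{"xyz": [-0.548,-0.175,0.04],"angular": [0,0,0]},{"xyz": [-0.548,-0.175,0.04],"angular": [0,0,0]},{"xyz": [-0.548,-0.175,0.04],"angular": [0,0,0]},{"xyz": [-0.548,-0.175,0.04],"angular": [0,0,0]},{"xyz": [-0.548,-0.175,0.04],"angular": [0,0,0]},{"xyz": [-0.548,-0.175,0.04],"angular": [0,0,0]},{"xyz": [-0.548,-0.175,0.04],"angular": [0,0,0]}], hand=0.55)

```text
clock: 8.3
position: [0.5017, -0.2588, 0.1108]
ee_rot: [0.607, 0.795, -0.002, -0.003]
ft_force: [0.1, 0.5, 0.6]
grip_width: 0.555
grasp_force: 0.0
```

Request:
carry_out(motion=[{"xyz": [0,0,0.04],"angular": [0,0,0]},{"xyz": [0,0,0.04],"angular": [0,0,0]},{"xyz": [0,0,0.04],"angular": [0,0,0]},{"xyz": [0,0,0.04],"angular": [0,0,0]}])

```text
clock: 8.7
position: [0.5024, -0.2563, 0.073]
ee_rot: [0.606, 0.795, -0.002, -0.002]
ft_force: [-0.0, 0.2, 0.9]
grip_width: 0.553
grasp_force: 0.0
```

Run:
```python
from h import *
ct,cs=camera('top'),camera('scene')
for p,q,X,e,a,b in match(ct,cs): print('hub',np.round(X,4),round(e,4))
print('scene',onplane(cs,hubs(cs,''),.0095).round(3)[:,:2].tolist())
go((.5012,-.2579,.016),yaw=15.2)
```

```text
hub [ 0.4244 -0.3524  0.0096] 0.0003
hub [0.4734 0.2762 0.0196] 0.0022
hub [0.5236 0.3199 0.0194] 0.0019
scene [[0.717, -0.399], [0.613, -0.344], [0.514, -0.346], [0.424, -0.353], [0.727, -0.144], [0.501, -0.258], [0.519, 0.334], [0.468, 0.29]]
t 8.8 tcp [ 0.5025 -0.2563  0.0731] yaw 15.34 w 0.55 gf 0.0 F [ 0.7 -0.1 -0.1]
  -> [ 0.5012 -0.2579  0.016 ] shift [-0.0013, -0.0015, 0.0571] dist 0.057
  angular [-0.26, -0.07, 0.14]
```

Request:
carry_out(motion=[{"xyz": [-0.0013,-0.0015,0.03],"angular": [-0.2,0,0.1]},{"xyz": [-0.0013,-0.0015,0.0565],"angular": [-0.2,0,0.1]},{"xyz": [-0.0013,-0.0015,0.0565],"angular": [-0.2,0,0.1]},{"xyz": [-0.0013,-0.0015,0.0565],"angular": [-0.2,0,0.1]}])

```text
clock: 9.2
position: [0.5004, -0.2585, 0.0162]
ee_rot: [0.608, 0.794, -0.001, -0.001]
ft_force: [0.8, -0.1, 0.2]
grip_width: 0.549
grasp_force: 0.0
```

Request:
carry_out(motion=[{"xyz": [0,0,0],"angular": [0,0,0]},{"xyz": [0,0,0],"angular": [0,0,0]},{"xyz": [0,0,0],"angular": [0,0,0]},{"xyz": [0,0,0],"angular": [0,0,0]},{"xyz": [0,0,0],"angular": [0,0,0]},{"xyz": [0,0,0],"angular": [0,0,0]}], hand=0, grip_force=50)

```text
clock: 9.8
position: [0.501, -0.2589, 0.0169]
ee_rot: [0.608, 0.794, -0.0, -0.001]
ft_force: [-1.6, 3.2, 9.5]
grip_width: 0.251
grasp_force: 48.5
```

Request:
carry_out(motion=[{"xyz": [0,0,-0.05],"angular": [0,0,0]},{"xyz": [0,0,-0.1],"angular": [0,0,0]},{"xyz": [0,0,-0.12],"angular": [0,0,0]},{"xyz": [0,0,-0.12],"angular": [0,0,0]},{"xyz": [0,0,-0.12],"angular": [0,0,0]}])

```text
clock: 10.3
position: [0.5005, -0.2584, 0.1354]
ee_rot: [0.608, 0.794, -0.0, -0.001]
ft_force: [-0.8, 0.5, -1.1]
grip_width: 0.251
grasp_force: 49.2
```

Run:
```python
from h import *
go((.46,.0,.16),(.5396,.2693,.06),yaw=15.2)
```

```text
t 10.3 tcp [ 0.5005 -0.2584  0.1354] yaw 15.17 w 0.251 gf 49.2 F [-0.8  0.5 -1.1]
  -> [0.46 0.   0.16] shift [0.2601, 0.0285, -0.0242] dist 0.263
  -> [0.5396 0.2693 0.06  ] shift [0.499, 0.176, 0.0759] dist 0.535
  angular [-0.13, -0.11, -0.03]
```

Request:
carry_out(motion=[{"xyz": [0.26,0.0285,-0.024],"angular": [0,0,0]},{"xyz": [0.26,0.0285,-0.024],"angular": [0,0,0]},{"xyz": [0.26,0.0285,-0.024],"angular": [0,0,0]},{"xyz": [0.26,0.0285,-0.024],"angular": [0,0,0]},{"xyz": [0.26,0.0285,-0.024],"angular": [0,0,0]},{"xyz": [0.499,0.176,0.056],"angular": [0,0,0]},{"xyz": [0.499,0.176,0.056],"angular": [0,0,0]},{"xyz": [0.499,0.176,0.056],"angular": [0,0,0]},{"xyz": [0.499,0.176,0.056],"angular": [0,0,0]},{"xyz": [0.499,0.176,0.056],"angular": [0,0,0]},{"xyz": [0.499,0.176,0.056],"angular": [0,0,0]},{"xyz": [0.499,0.176,0.056],"angular": [0,0,0]}])

```text
clock: 11.5
position: [0.5372, 0.2757, 0.0749]
ee_rot: [0.604, 0.797, -0.003, -0.003]
ft_force: [-0.1, -0.2, -1.6]
grip_width: 0.253
grasp_force: 49.3
```

Request:
carry_out(motion=[{"xyz": [0,0,0.02],"angular": [0,0,0]},{"xyz": [0,0,0.02],"angular": [0,0,0]},{"xyz": [0,0,0.02],"angular": [0,0,0]},{"xyz": [0,0,0.02],"angular": [0,0,0]},{"xyz": [0,0,0.02],"angular": [0,0,0]}])

```text
clock: 12.0
position: [0.5399, 0.2689, 0.0601]
ee_rot: [0.608, 0.794, -0.0, -0.002]
ft_force: [0.2, 0.4, -0.2]
grip_width: 0.26
grasp_force: 35.7
```

```bash
cat >> h.py <<'E'
def held():
    cs=camera('scene'); p=np.array(get_obs()['position']); u=proj(cs,p)[0]
    m=cv2.morphologyEx(masks(cs)['white'].astype(np.uint8),cv2.MORPH_CLOSE,np.ones((3,3)))
    for k in cv2.findContours(m,0,1)[0]:
        M=cv2.moments(k)
        if M['m00']>60:
            q=np.array([M['m10'],M['m01']])/M['m00']
            if np.linalg.norm(q-u)<14: print('held hub',M['m00'],(onplane(cs,[q],p[2]-.005)[0]-p).round(4))
E
python3 - <<'E'
from h import *
held()
go((.5396,.2693,.0225),yaw=15.2)
E
```

```text
held hub 202.0 [ 0.0003 -0.0026 -0.005 ]
t 12.1 tcp [0.5398 0.269  0.06  ] yaw 15.12 w 0.261 gf 35.8 F [-0.2 -0.  -0.1]
  -> [0.5396 0.2693 0.0225] shift [0.0003, -0.0, 0.0375] dist 0.038
  angular [-0.15, -0.14, -0.08]
```

Request:
carry_out(motion=[{"xyz": [0,0,0],"angular": [0,0,0]},{"xyz": [0,0,0],"angular": [0,0,0]},{"xyz": [0,0,0],"angular": [0,0,0]},{"xyz": [0,0,0],"angular": [0,0,0]}], hand=0, grip_force=50)

```text
clock: 12.45
position: [0.5395, 0.269, 0.0594]
ee_rot: [0.608, 0.794, -0.001, -0.002]
ft_force: [0.1, -0.3, -0.4]
grip_width: 0.25
grasp_force: 50.2
```

Run:
```python
from h import *
held()
go((.5396,.2693,.0225),yaw=15.2)
cs=camera('scene');save('g3.png',cs['img'][100:190,280:390],6)
```

```text
held hub 200.5 [ 0.0003 -0.0023 -0.005 ]
t 12.5 tcp [0.5395 0.269  0.0593] yaw 15.14 w 0.254 gf 50.2 F [-0.4  0.1 -0.6]
  -> [0.5396 0.2693 0.0225] shift [0.0002, 0.0003, 0.0368] dist 0.037
  angular [-0.2, -0.11, -0.06]
```

View pics/g3.png

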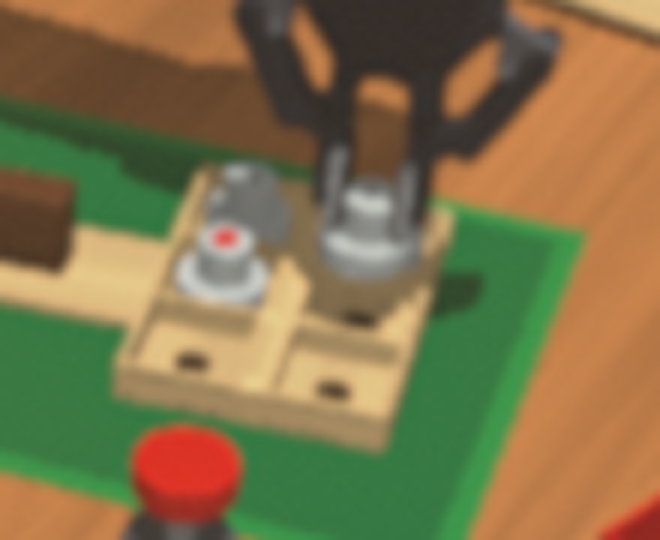

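The hub is still held level over the middle far pocket, its flange at about (370,250). I'll lower and release it.

Request:
carry_out(motion=[{"xyz": [0.0,0.0003,0.01],"angular": [0,0,0]},{"xyz": [0.0,0.0003,0.02],"angular": [0,0,0]},{"xyz": [0.0,0.0003,0.03],"angular": [0,0,0]},{"xyz": [0.0,0.0003,0.0375],"angular": [0,0,0]},{"xyz": [0.0,0.0003,0.0375],"angular": [0,0,0]}])

```text
clock: 13.05
position: [0.5395, 0.2688, 0.0209]
ee_rot: [0.608, 0.794, -0.001, -0.002]
ft_force: [-0.2, -1.0, -0.6]
grip_width: 0.254
grasp_force: 54.0
```

Request:
carry_out(motion=[{"xyz": [0,0,0],"angular": [0,0,0]},{"xyz": [0,0,0],"angular": [0,0,0]},{"xyz": [0,0,0],"angular": [0,0,0]},{"xyz": [0,0,-0.03],"angular": [0,0,0]},{"xyz": [0,0,-0.08],"angular": [0,0,0]},{"xyz": [0,0,-0.13],"angular": [0,0,0]},{"xyz": [0,0,-0.13],"angular": [0,0,0]},{"xyz": [0,0,-0.13],"angular": [0,0,0]}], hand=0.45)

```text
clock: 13.85
position: [0.5407, 0.2695, 0.1531]
ee_rot: [0.608, 0.794, 0.001, -0.002]
ft_force: [-0.5, 0.3, -0.1]
grip_width: 0.448
grasp_force: 0.0
```

Run:
```python
from h import *
ct,cs=camera('top'),camera('scene')
print('top',onplane(ct,hubs(ct,''),.02).round(3)[:,:2].tolist())
print('scene',onplane(cs,hubs(cs,''),.02).round(3)[:,:2].tolist())
for p,q,X,e,a,b in match(ct,cs): print('hub',np.round(X,4),round(e,4))
go((.46,0,.18),(.4243,-.3524,.08),(.4243,-.3524,.0165),yaw=15.2)
```

```text
top [[0.423, -0.35], [0.511, -0.343], [0.536, 0.268], [0.61, -0.341], [0.828, 0.588], [0.768, -0.402]]
scene [[0.719, -0.401], [0.617, -0.347], [0.519, -0.349], [0.431, -0.356], [0.73, -0.15], [0.533, 0.291], [0.476, 0.273], [-0.313, -0.126], [-0.307, 0.487]]
hub [ 0.4243 -0.3524  0.0096] 0.0002
hub [ 0.5132 -0.3459  0.009 ] 0.0002
hub [ 0.6129 -0.3434  0.0087] 0.0001
t 13.9 tcp [0.5395 0.269  0.1509] yaw 15.16 w 0.452 gf 0.0 F [ 0.1  0.6 -1.3]
  -> [0.46 0.   0.18] shift [-0.2388, -0.1472, -0.0288] dist 0.282
  -> [ 0.4243 -0.3524  0.08  ] shift [-0.5697, -0.2734, 0.0712] dist 0.636
  -> [ 0.4243 -0.3524  0.0165] shift [-0.5698, -0.2731, 0.1347] dist 0.646
  angular [-0.27, -0.1, -0.04]
```

Request:
carry_out(motion=[{"xyz": [-0.239,-0.147,-0.029],"angular": [0,0,0]},{"xyz": [-0.239,-0.147,-0.029],"angular": [0,0,0]},{"xyz": [-0.239,-0.147,-0.029],"angular": [0,0,0]},{"xyz": [-0.239,-0.147,-0.029],"angular": [0,0,0]},{"xyz": [-0.239,-0.147,-0.029],"angular": [0,0,0]},{"xyz": [-0.239,-0.147,-0.029],"angular": [0,0,0]}], hand=0.55)

```text
clock: 14.55
position: [0.459, -0.0034, 0.1799]
ee_rot: [0.609, 0.793, -0.001, -0.003]
ft_force: [0.8, 0.3, 1.5]
grip_width: 0.548
grasp_force: 0.0
```

Request:
carry_out(motion=[{"xyz": [-0.331,-0.126,0.1],"angular": [0,0,0]},{"xyz": [-0.331,-0.126,0.1],"angular": [0,0,0]},{"xyz": [-0.331,-0.126,0.1],"angular": [0,0,0]},{"xyz": [-0.331,-0.126,0.1],"angular": [0,0,0]},{"xyz": [-0.331,-0.126,0.1],"angular": [0,0,0]},{"xyz": [-0.331,-0.126,0.1],"angular": [0,0,0]},{"xyz": [-0.331,-0.126,0.1],"angular": [0,0,0]},{"xyz": [-0.331,-0.126,0.1],"angular": [0,0,0]},{"xyz": [-0.331,-0.126,0.1],"angular": [0,0,0]},{"xyz": [-0.331,-0.126,0.1],"angular": [0,0,0]},{"xyz": [-0.331,-0.126,0.1],"angular": [0,0,0]}])

```text
clock: 15.65
position: [0.4254, -0.3513, 0.0802]
ee_rot: [0.607, 0.794, -0.001, -0.002]
ft_force: [0.3, -0.5, 0.2]
grip_width: 0.547
grasp_force: 0.0
```

Run:
```python
from h import *
cs=camera('scene')
print('scene',onplane(cs,hubs(cs,''),.0095).round(3)[:,:2].tolist())
go((.4243,-.3524,.0165),yaw=15.2)
```

```text
scene [[0.717, -0.399], [0.613, -0.344], [0.514, -0.346], [0.727, -0.144], [0.423, -0.351], [0.527, 0.306], [0.468, 0.29], [-0.337, 0.408]]
t 15.7 tcp [ 0.4258 -0.3511  0.0805] yaw 15.25 w 0.551 gf 0.0 F [ 0.6  0.2 -0.3]
  -> [ 0.4243 -0.3524  0.0165] shift [-0.001, -0.0016, 0.064] dist 0.064
  angular [-0.19, -0.15, 0.05]
```

Request:
carry_out(motion=[{"xyz": [-0.001,-0.0016,0.04],"angular": [-0.2,0,0]},{"xyz": [-0.001,-0.0016,0.064],"angular": [-0.2,0,0]},{"xyz": [-0.001,-0.0016,0.064],"angular": [-0.2,0,0]},{"xyz": [-0.001,-0.0016,0.064],"angular": [-0.2,0,0]}])

```text
clock: 16.1
position: [0.4242, -0.3533, 0.0175]
ee_rot: [0.607, 0.794, 0.001, -0.001]
ft_force: [-0.4, -0.7, 0.4]
grip_width: 0.548
grasp_force: 0.0
```

Request:
carry_out(motion=[{"xyz": [0,0,0],"angular": [0,0,0]},{"xyz": [0,0,0],"angular": [0,0,0]},{"xyz": [0,0,0],"angular": [0,0,0]},{"xyz": [0,0,0],"angular": [0,0,0]},{"xyz": [0,0,0],"angular": [0,0,0]},{"xyz": [0,0,0],"angular": [0,0,0]}], hand=0, grip_force=50)

```text
clock: 16.7
position: [0.4248, -0.3541, 0.0184]
ee_rot: [0.608, 0.794, 0.001, 0.0]
ft_force: [-1.3, 2.8, 9.3]
grip_width: 0.252
grasp_force: 48.5
```

Request:
carry_out(motion=[{"xyz": [0,0,-0.05],"angular": [0,0,0]},{"xyz": [0,0,-0.1],"angular": [0,0,0]},{"xyz": [0,0,-0.12],"angular": [0,0,0]},{"xyz": [0,0,-0.12],"angular": [0,0,0]},{"xyz": [0,0,-0.12],"angular": [0,0,0]}])

```text
clock: 17.2
position: [0.4242, -0.3537, 0.137]
ee_rot: [0.608, 0.794, 0.001, -0.0]
ft_force: [-0.3, 0.6, -1.0]
grip_width: 0.252
grasp_force: 49.2
```

Run:
```python
from h import *
go((.44,.0,.15),(.553,.2212,.08),yaw=15.2)
```

```text
t 17.2 tcp [ 0.4242 -0.3537  0.137 ] yaw 15.17 w 0.252 gf 49.2 F [-0.3  0.6 -1. ]
  -> [0.44 0.   0.15] shift [0.3373, 0.1079, -0.0122] dist 0.354
  -> [0.553  0.2212 0.08  ] shift [0.5211, 0.2748, 0.0583] dist 0.592
  angular [0.08, -0.1, -0.03]
```

Request:
carry_out(motion=[{"xyz": [0.337,0.108,-0.012],"angular": [0,0,0]},{"xyz": [0.337,0.108,-0.012],"angular": [0,0,0]},{"xyz": [0.337,0.108,-0.012],"angular": [0,0,0]},{"xyz": [0.337,0.108,-0.012],"angular": [0,0,0]},{"xyz": [0.337,0.108,-0.012],"angular": [0,0,0]},{"xyz": [0.337,0.108,-0.012],"angular": [0,0,0]},{"xyz": [0.337,0.108,-0.012],"angular": [0,0,0]},{"xyz": [0.337,0.108,-0.012],"angular": [0,0,0]}])

```text
clock: 18.0
position: [0.4389, 0.0035, 0.1488]
ee_rot: [0.606, 0.795, 0.001, -0.001]
ft_force: [0.5, 0.0, -0.4]
grip_width: 0.254
grasp_force: 49.2
```

Request:
carry_out(motion=[{"xyz": [0.183,0.167,0.0],"angular": [0,0,0]},{"xyz": [0.183,0.167,0.0],"angular": [0,0,0]},{"xyz": [0.183,0.167,0.0],"angular": [0,0,0]},{"xyz": [0.183,0.167,0.02],"angular": [0,0,0]},{"xyz": [0.183,0.167,0.04],"angular": [0,0,0]},{"xyz": [0.183,0.167,0.09],"angular": [0,0,0]},{"xyz": [0.183,0.167,0.09],"angular": [0,0,0]},{"xyz": [0.183,0.167,0.09],"angular": [0,0,0]},{"xyz": [0.183,0.167,0.09],"angular": [0,0,0]},{"xyz": [0.183,0.167,0.09],"angular": [0,0,0]}])

```text
clock: 19.0
position: [0.5544, 0.2195, 0.0619]
ee_rot: [0.608, 0.794, 0.002, -0.0]
ft_force: [0.5, -0.1, -0.0]
grip_width: 0.253
grasp_force: 49.3
```

Run:
```python
from h import *
held()
go((.553,.2207,.0235),yaw=15.2)
```

```text
held hub 244.0 [-0.0019  0.0015 -0.005 ]
t 19.1 tcp [0.5543 0.2198 0.0618] yaw 15.09 w 0.253 gf 49.3 F [ 0.2 -0.4  0.5]
  -> [0.553  0.2207 0.0235] shift [0.0011, -0.0011, 0.0383] dist 0.038
  angular [0.16, -0.19, -0.11]
```

Request:
carry_out(motion=[{"xyz": [0.0004,-0.0011,0.01],"angular": [0,0,0]},{"xyz": [0.0004,-0.0011,0.02],"angular": [0,0,0]},{"xyz": [0.0004,-0.0011,0.03],"angular": [0,0,0]},{"xyz": [0.0004,-0.0011,0.0385],"angular": [0,0,0]},{"xyz": [0.0004,-0.0011,0.0385],"angular": [0,0,0]}])

```text
clock: 19.55
position: [0.5529, 0.2199, 0.021]
ee_rot: [0.608, 0.794, 0.001, -0.0]
ft_force: [1.5, 1.7, 1.8]
grip_width: 0.252
grasp_force: 58.0
```

Request:
carry_out(motion=[{"xyz": [0,0,0],"angular": [0,0,0]},{"xyz": [0,0,0],"angular": [0,0,0]},{"xyz": [0,0,0],"angular": [0,0,0]},{"xyz": [0,0,-0.03],"angular": [0,0,0]},{"xyz": [0,0,-0.08],"angular": [0,0,0]},{"xyz": [0,0,-0.13],"angular": [0,0,0]},{"xyz": [0,0,-0.13],"angular": [0,0,0]},{"xyz": [0,0,-0.13],"angular": [0,0,0]}], hand=0.45)

```text
clock: 20.35
position: [0.5526, 0.2203, 0.152]
ee_rot: [0.608, 0.794, 0.002, -0.001]
ft_force: [-1.1, 0.2, -0.0]
grip_width: 0.446
grasp_force: 0.0
```

Run:
```python
from h import *
ct,cs=camera('top'),camera('scene')
for p,q,X,e,a,b in match(ct,cs): print('hub',np.round(X,4),round(e,4))
save('p3.png',cs['img'][100:190,280:390],6)
go((.46,0,.18),(.5131,-.3459,.08),(.5131,-.3459,.0165),yaw=15.2)
```

```text
hub [ 0.5131 -0.3459  0.0089] 0.0002
hub [ 0.6129 -0.3434  0.0085] 0.0
t 20.4 tcp [0.5514 0.2199 0.15  ] yaw 15.16 w 0.451 gf 0.0 F [-0.6  0.8 -0.3]
  -> [0.46 0.   0.18] shift [-0.1882, -0.1458, -0.03] dist 0.24
  -> [ 0.5131 -0.3459  0.08  ] shift [-0.5361, -0.1849, 0.0695] dist 0.571
  -> [ 0.5131 -0.3459  0.0165] shift [-0.5362, -0.1848, 0.133] dist 0.583
  angular [-0.1, -0.09, -0.04]
```

View pics/p3.png

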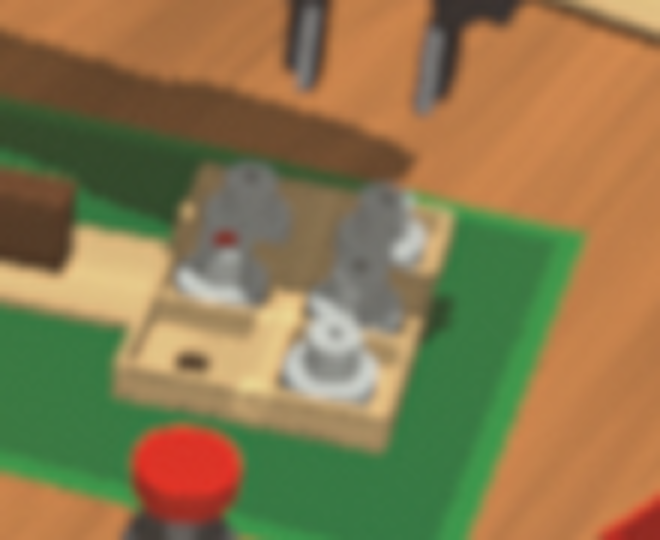

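Five hubs now stand in the tray and the one empty dot left is at (192,362), pocket 0.

Request:
carry_out(motion=[{"xyz": [-0.188,-0.146,-0.03],"angular": [0,0,0]},{"xyz": [-0.188,-0.146,-0.03],"angular": [0,0,0]},{"xyz": [-0.188,-0.146,-0.03],"angular": [0,0,0]},{"xyz": [-0.188,-0.146,-0.03],"angular": [0,0,0]},{"xyz": [-0.188,-0.146,-0.03],"angular": [0,0,0]}], hand=0.55)

```text
clock: 20.95
position: [0.4586, -0.0023, 0.1794]
ee_rot: [0.608, 0.794, -0.001, -0.001]
ft_force: [-0.5, -0.8, 1.8]
grip_width: 0.551
grasp_force: 0.0
```

Request:
carry_out(motion=[{"xyz": [-0.348,-0.039,0.1],"angular": [0,0,0]},{"xyz": [-0.348,-0.039,0.1],"angular": [0,0,0]},{"xyz": [-0.348,-0.039,0.1],"angular": [0,0,0]},{"xyz": [-0.348,-0.039,0.1],"angular": [0,0,0]},{"xyz": [-0.348,-0.039,0.1],"angular": [0,0,0]},{"xyz": [-0.348,-0.039,0.1],"angular": [0,0,0]},{"xyz": [-0.348,-0.039,0.1],"angular": [0,0,0]},{"xyz": [-0.348,-0.039,0.1],"angular": [0,0,0]},{"xyz": [-0.348,-0.039,0.1],"angular": [0,0,0]},{"xyz": [-0.348,-0.039,0.1],"angular": [0,0,0]},{"xyz": [-0.348,-0.039,0.1],"angular": [0,0,0]}])

```text
clock: 22.05
position: [0.5136, -0.3444, 0.0793]
ee_rot: [0.607, 0.794, 0.001, -0.002]
ft_force: [0.6, 0.0, 0.6]
grip_width: 0.553
grasp_force: 0.0
```

Run:
```python
from h import *
cs=camera('scene')
print('scene',onplane(cs,hubs(cs,''),.0095).round(3)[:,:2].tolist())
go((.5131,-.3459,.0165),yaw=15.2)
```

```text
scene [[0.717, -0.399], [0.613, -0.344], [0.513, -0.345], [0.727, -0.143], [0.534, 0.28], [0.468, 0.29], [0.096, 0.08]]
t 22.1 tcp [ 0.5142 -0.3439  0.0798] yaw 15.27 w 0.548 gf 0.0 F [ 0.1  0.3 -0.5]
  -> [ 0.5131 -0.3459  0.0165] shift [-0.0018, -0.0015, 0.0633] dist 0.063
  angular [-0.0, -0.17, 0.07]
```

Request:
carry_out(motion=[{"xyz": [-0.001,-0.0015,0.04],"angular": [0,0,0]},{"xyz": [-0.001,-0.0015,0.063],"angular": [0,0,0]},{"xyz": [-0.001,-0.0015,0.063],"angular": [0,0,0]},{"xyz": [-0.001,-0.0015,0.063],"angular": [0,0,0]}])

```text
clock: 22.5
position: [0.5132, -0.3459, 0.0181]
ee_rot: [0.607, 0.795, 0.001, -0.001]
ft_force: [0.7, 0.2, 0.7]
grip_width: 0.549
grasp_force: 0.0
```

Request:
carry_out(motion=[{"xyz": [0,0,0],"angular": [0,0,0]},{"xyz": [0,0,0],"angular": [0,0,0]},{"xyz": [0,0,0],"angular": [0,0,0]},{"xyz": [0,0,0],"angular": [0,0,0]},{"xyz": [0,0,0],"angular": [0,0,0]},{"xyz": [0,0,0],"angular": [0,0,0]}], hand=0, grip_force=50)

```text
clock: 23.1
position: [0.5135, -0.3472, 0.0191]
ee_rot: [0.608, 0.794, 0.001, 0.0]
ft_force: [-1.4, 2.9, 7.7]
grip_width: 0.253
grasp_force: 48.6
```

Request:
carry_out(motion=[{"xyz": [0,0,-0.05],"angular": [0,0,0]},{"xyz": [0,0,-0.1],"angular": [0,0,0]},{"xyz": [0,0,-0.12],"angular": [0,0,0]},{"xyz": [0,0,-0.12],"angular": [0,0,0]},{"xyz": [0,0,-0.12],"angular": [0,0,0]}])

```text
clock: 23.6
position: [0.5127, -0.347, 0.1375]
ee_rot: [0.608, 0.794, 0.001, -0.0]
ft_force: [-0.4, -0.8, -2.1]
grip_width: 0.249
grasp_force: 49.1
```

Run:
```python
from h import *
go((.44,.0,.15),(.4934,.2047,.06),yaw=15.2)
```

```text
t 23.6 tcp [ 0.5127 -0.347   0.1375] yaw 15.16 w 0.249 gf 49.1 F [-0.4 -0.8 -2.1]
  -> [0.44 0.   0.15] shift [0.354, 0.0206, -0.0118] dist 0.355
  -> [0.4934 0.2047 0.06  ] shift [0.5374, 0.1255, 0.0786] dist 0.557
  angular [0.07, -0.1, -0.04]
```

Request:
carry_out(motion=[{"xyz": [0.354,0.0206,-0.012],"angular": [0,0,0]},{"xyz": [0.354,0.0206,-0.012],"angular": [0,0,0]},{"xyz": [0.354,0.0206,-0.012],"angular": [0,0,0]},{"xyz": [0.354,0.0206,-0.012],"angular": [0,0,0]},{"xyz": [0.354,0.0206,-0.012],"angular": [0,0,0]},{"xyz": [0.354,0.0206,-0.012],"angular": [0,0,0]},{"xyz": [0.354,0.0206,-0.012],"angular": [0,0,0]},{"xyz": [0.354,0.0206,-0.012],"angular": [0,0,0]}])

```text
clock: 24.4
position: [0.439, 0.0013, 0.1493]
ee_rot: [0.607, 0.794, 0.001, -0.001]
ft_force: [1.5, 1.6, -1.3]
grip_width: 0.251
grasp_force: 49.2
```

Request:
carry_out(motion=[{"xyz": [0.1825,0.105,0.0],"angular": [0,0,0]},{"xyz": [0.1825,0.105,0.0],"angular": [0,0,0]},{"xyz": [0.1825,0.105,0.0],"angular": [0,0,0]},{"xyz": [0.1825,0.105,0.02],"angular": [0,0,0]},{"xyz": [0.1825,0.105,0.04],"angular": [0,0,0]},{"xyz": [0.1825,0.105,0.09],"angular": [0,0,0]},{"xyz": [0.1825,0.105,0.09],"angular": [0,0,0]},{"xyz": [0.1825,0.105,0.09],"angular": [0,0,0]},{"xyz": [0.1825,0.105,0.09],"angular": [0,0,0]}])

```text
clock: 25.3
position: [0.4946, 0.2029, 0.0621]
ee_rot: [0.608, 0.794, 0.002, -0.0]
ft_force: [-0.3, -0.2, 0.1]
grip_width: 0.246
grasp_force: 49.3
```

Run:
```python
from h import *
held()
go((.4934,.2042,.0235),yaw=15.2)
```

```text
held hub 254.5 [ 0.0011 -0.0012 -0.005 ]
t 25.4 tcp [0.4948 0.2033 0.0623] yaw 15.1 w 0.25 gf 49.3 F [ 0.1 -0.2 -1.6]
  -> [0.4934 0.2042 0.0235] shift [0.0011, -0.0012, 0.0388] dist 0.039
  angular [0.16, -0.19, -0.1]
```

Request:
carry_out(motion=[{"xyz": [0.0008,-0.0012,0.01],"angular": [0,0,0]},{"xyz": [0.0008,-0.0012,0.02],"angular": [0,0,0]},{"xyz": [0.0008,-0.0012,0.03],"angular": [0,0,0]},{"xyz": [0.0008,-0.0012,0.0385],"angular": [0,0,0]},{"xyz": [0.0008,-0.0012,0.0385],"angular": [0,0,0]}])

```text
clock: 25.85
position: [0.4931, 0.2038, 0.0214]
ee_rot: [0.608, 0.794, 0.001, -0.0]
ft_force: [1.1, -0.0, 1.2]
grip_width: 0.248
grasp_force: 58.8
```

Request:
carry_out(motion=[{"xyz": [0,0,0],"angular": [0,0,0]},{"xyz": [0,0,0],"angular": [0,0,0]},{"xyz": [0,0,0],"angular": [0,0,0]},{"xyz": [0,0,-0.03],"angular": [0,0,0]},{"xyz": [0,0,-0.08],"angular": [0,0,0]},{"xyz": [0,0,-0.13],"angular": [0,0,0]},{"xyz": [0,0,-0.13],"angular": [0,0,0]},{"xyz": [0,0,-0.13],"angular": [0,0,0]}], hand=0.45)

```text
clock: 26.65
position: [0.4925, 0.2041, 0.1524]
ee_rot: [0.608, 0.794, 0.002, -0.001]
ft_force: [-0.7, 0.2, -1.0]
grip_width: 0.448
grasp_force: 0.0
```

Run:
```python
from h import *
# handle centre from the fitted tray pose: origin (.5097,.2612), yaw 15.2
a=np.radians(15.2);X=np.array([np.cos(a),np.sin(a)]);O=np.array([.5097,.2612]);H=O-.125*X;print('handle model',H)
go((*(O-.125*X),.15),yaw=105.2)
go(yaw=-74.8)
```

```text
handle model [0.38907294 0.22842635]
t 26.6 tcp [0.4925 0.2041 0.1524] yaw 15.18 w 0.448 gf 0.0 F [-0.7  0.2 -1. ]
  -> [0.3891 0.2284 0.15  ] shift [0.0505, -0.0935, 0.0024] dist 0.106
  angular [0.22, -0.09, -90.02]
t 26.6 tcp [0.4925 0.2041 0.1524] yaw 15.18 w 0.448 gf 0.0 F [-0.7  0.2 -1. ]
  angular [-0.09, -0.22, 89.98]
```

Request:
carry_out(motion=[{"xyz": [0.05,-0.093,0],"angular": [0,0,89.98]},{"xyz": [0.05,-0.093,0],"angular": [0,0,89.98]},{"xyz": [0.05,-0.093,0],"angular": [0,0,89.98]},{"xyz": [0.05,-0.093,0],"angular": [0,0,89.98]},{"xyz": [0.05,-0.093,0],"angular": [0,0,89.98]},{"xyz": [0.05,-0.093,0],"angular": [0,0,89.98]},{"xyz": [0.05,-0.093,0],"angular": [0,0,89.98]},{"xyz": [0.05,-0.093,0],"angular": [0,0,89.98]},{"xyz": [0.05,-0.093,0],"angular": [0,0,89.98]},{"xyz": [0.05,-0.093,0],"angular": [0,0,89.98]},{"xyz": [0.05,-0.093,0],"angular": [0,0,89.98]},{"xyz": [0.05,-0.093,0],"angular": [0,0,89.98]}], hand=0.6)

```text
clock: 27.85
position: [0.3886, 0.227, 0.1506]
ee_rot: [0.992, 0.129, -0.001, -0.0]
ft_force: [0.1, -0.2, -0.7]
grip_width: 0.598
grasp_force: 0.0
```

```bash
cat >> h.py <<'E'
def red(c,lo,hi,near=None,r=25):
    h=cv2.cvtColor(c['img'],cv2.COLOR_RGB2HSV);m=((h[...,0]<8)|(h[...,0]>172))&(h[...,1]>70)&(h[...,2]>80)
    return [(p.round(1).tolist(),int(a)) for p,a in blobs(m,lo,hi) if near is None or np.linalg.norm(p-near)<r]
E
python3 - <<'E'
from h import *
ct,cs=camera('top'),camera('scene')
print(red(ct,5,60,(168,237)),red(cs,5,60,(317,139)))
save('full.png',np.hstack([cv2.resize(ct['img'][190:290,125:225],(480,480)),cv2.resize(cs['img'][95:185,260:390],(693,480))])[:,:],.68)
go((.3891,.2284,.10),(.3891,.2284,.02),yaw=-74.8)
E
```

```text
[([168.4, 237.4], 15)] [([317.3, 139.1], 9)]
t 27.9 tcp [0.3888 0.227  0.1507] yaw -74.93 w 0.598 gf 0.0 F [-0.4  0.2 -0.3]
  -> [0.3891 0.2284 0.1   ] shift [0.0008, -0.0013, 0.0507] dist 0.051
  -> [0.3891 0.2284 0.02  ] shift [0.0009, -0.0012, 0.1307] dist 0.131
  angular [-0.02, 0.08, -0.13]
```

View pics/full.png

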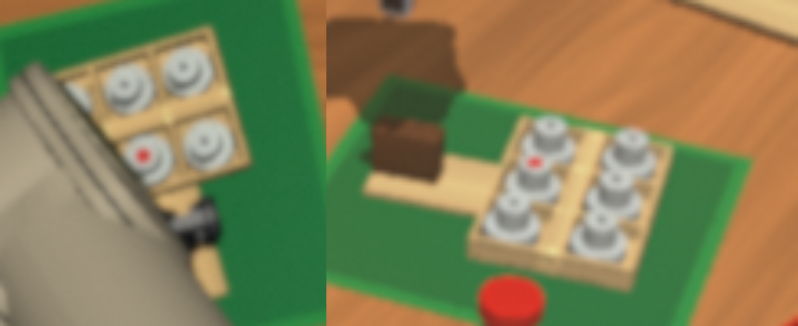

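Both views show all six pockets filled and level, the red dot unmoved. Next I take the handle.

Request:
carry_out(motion=[{"xyz": [0.0009,-0.0013,0.05],"angular": [0,0,-0.1]},{"xyz": [0.0009,-0.0013,0.1],"angular": [0,0,-0.1]},{"xyz": [0.0009,-0.0013,0.128],"angular": [0,0,-0.1]},{"xyz": [0.0009,-0.0013,0.128],"angular": [0,0,-0.1]},{"xyz": [0.0009,-0.0013,0.128],"angular": [0,0,-0.1]}])

```text
clock: 28.45
position: [0.3901, 0.2284, 0.0241]
ee_rot: [0.991, 0.133, -0.0, 0.0]
ft_force: [0.3, -0.4, -0.2]
grip_width: 0.601
grasp_force: 0.0
```

Request:
carry_out(motion=[{"xyz": [0,0,0],"angular": [0,0,0]},{"xyz": [0,0,0],"angular": [0,0,0]},{"xyz": [0,0,0],"angular": [0,0,0]},{"xyz": [0,0,0],"angular": [0,0,0]},{"xyz": [0,0,0],"angular": [0,0,0]},{"xyz": [0,0,0],"angular": [0,0,0]}], hand=0, grip_force=60)

```text
clock: 29.05
position: [0.3907, 0.23, 0.0254]
ee_rot: [0.991, 0.133, 0.0, -0.002]
ft_force: [-3.6, -2.1, 14.7]
grip_width: 0.221
grasp_force: 58.9
```

Run:
```python
from h import *
ct,cs=camera('top'),camera('scene')
print('bin',onplane(ct,np.array([(231,188),(296,221),(309,168),(245,153)])/1.4,.03).round(3).tolist())
q=red(cs,5,60,(317,139)); print(q, onplane(cs,[q[0][0]],.0347)[0])
go((.425,-.006,.022),(.5043,-.0062,.022),yaw=-88)
```

```text
bin [[0.761, 0.267, 0.03], [0.689, 0.142, 0.03], [0.795, 0.117, 0.03], [0.832, 0.242, 0.03]]
[([317.5, 139.2], 10)] [0.4803918 0.2553502 0.0347   ]
t 29.1 tcp [0.3907 0.23   0.0254] yaw -74.73 w 0.222 gf 58.9 F [-2.4 -2.3 13.6]
  -> [ 0.425 -0.006  0.022] shift [-0.0291, 0.2367, 0.0023] dist 0.239
  -> [ 0.5043 -0.0062  0.022 ] shift [0.0474, 0.2578, 0.0023] dist 0.262
  angular [-0.26, -0.05, 13.27]
```

Request:
carry_out(motion=[{"xyz": [-0.001,0.01,-0.0015],"angular": [0,0,0.6]},{"xyz": [-0.004,0.03,-0.0015],"angular": [0,0,1.7]},{"xyz": [-0.006,0.05,-0.0015],"angular": [0,0,2.8]},{"xyz": [-0.009,0.072,-0.0015],"angular": [0,0,4]},{"xyz": [-0.012,0.095,-0.0015],"angular": [0,0,5.3]},{"xyz": [-0.015,0.118,-0.0015],"angular": [0,0,6.6]},{"xyz": [-0.017,0.141,-0.0015],"angular": [0,0,7.9]},{"xyz": [-0.02,0.164,-0.0015],"angular": [0,0,9.2]},{"xyz": [-0.023,0.187,-0.0015],"angular": [0,0,10.5]},{"xyz": [-0.026,0.21,-0.0015],"angular": [0,0,11.8]},{"xyz": [-0.028,0.227,-0.0015],"angular": [0,0,12.7]},{"xyz": [-0.029,0.236,-0.0015],"angular": [0,0,13.3]}])

```text
clock: 30.35
position: [0.4244, -0.0076, 0.0254]
ee_rot: [1.0, 0.016, 0.0, -0.002]
ft_force: [-1.9, 9.6, 8.9]
grip_width: 0.219
grasp_force: 61.2
```

Request:
carry_out(motion=[{"xyz": [0.0,0,0],"angular": [0,0,0]},{"xyz": [0.0,0,0],"angular": [0,0,0]},{"xyz": [0.0,0,0],"angular": [0,0,0]}])

```text
clock: 30.65
position: [0.4245, -0.0086, 0.0254]
ee_rot: [1.0, 0.015, 0.0, -0.0]
ft_force: [0.4, -4.6, 8.3]
grip_width: 0.218
grasp_force: 60.6
```

Run:
```python
from h import *
ct,cs=camera('top'),camera('scene')
p=np.array(get_obs()['position']); g=p+[.093,.003,.01]; g[2]=.035
a=red(ct,5,60,proj(ct,g)[0],15);b=red(cs,5,60,proj(cs,g)[0],15);print(a,b)
if a and b: print(tri(ct,a[0][0],cs,b[0][0]))
if a: print('top',onplane(ct,[a[0][0]],.0347)[0])
go((.5062,-.0049,.023),yaw=-88)
```

```text
[] [([274.0, 202.7], 18)]
t 30.8 tcp [ 0.4245 -0.0086  0.0254] yaw -88.25 w 0.224 gf 60.6 F [-0.2 -4.   8.5]
  -> [ 0.5062 -0.0049  0.023 ] shift [0.0817, -0.0012, 0.0025] dist 0.082
  angular [-0.04, -0.06, -0.25]
```

Run:
```python
from h import *
cs=camera('scene'); p=np.array(get_obs()['position'])
b=red(cs,5,60,(274,202.7),10)[0][0]; D=onplane(cs,[b],.0347)[0]; print(D, D-p)
t=D+(.08,0,0); print('dot px at goal',proj(cs,t)); 
print('shift needed world',np.array([.5992,-.002])-D[:2])
```

```text
[ 0.51683855 -0.00529727  0.0347    ] [0.09230156 0.00332583 0.00928248]
dot px at goal [[305.41358662 217.26337135]]
shift needed world [0.08236145 0.00329727]
```

Request:
carry_out(motion=[{"xyz": [0.008,0,0],"angular": [0,0,0]},{"xyz": [0.022,-0.0005,0],"angular": [0,0,0]},{"xyz": [0.038,-0.0008,0],"angular": [0,0,0]},{"xyz": [0.054,-0.001,0],"angular": [0,0,0]},{"xyz": [0.068,-0.0013,0],"angular": [0,0,0]},{"xyz": [0.078,-0.0015,0],"angular": [0,0,0]},{"xyz": [0.082,-0.0015,0],"angular": [0,0,0]},{"xyz": [0.082,-0.0015,0],"angular": [0,0,0]},{"xyz": [0.082,-0.0015,0],"angular": [0,0,0]}])

```text
clock: 31.7
position: [0.5059, -0.0027, 0.0248]
ee_rot: [1.0, 0.016, 0.0, -0.001]
ft_force: [0.1, -1.8, -4.1]
grip_width: 0.219
grasp_force: 61.0
```

Run:
```python
from h import *
cs=camera('scene'); p=np.array(get_obs()['position'])
print(red(cs,3,60,(305,217),20)); print('tcp-implied dot',p+[.0925,.0025,0])
for q in red(cs,3,60,(305,217),12): print(onplane(cs,[q[0]],.0347)[0])
save('un.png',cs['img'][165:265,240:370],6)
go((.5062,-.0049,.023),yaw=-88)
```

```text
[([306.6, 215.5], 19)]
tcp-implied dot [ 5.98333424e-01 -3.79855116e-05  2.48722279e-02]
[0.59629715 0.00063236 0.0347    ]
t 31.8 tcp [ 0.5058 -0.0025  0.0249] yaw -88.11 w 0.218 gf 61.1 F [ 1.1 -2.5 -4. ]
  -> [ 0.5062 -0.0049  0.023 ] shift [0.0003, 0.0024, 0.0019] dist 0.003
  angular [-0.08, -0.01, -0.11]
```

View pics/un.png

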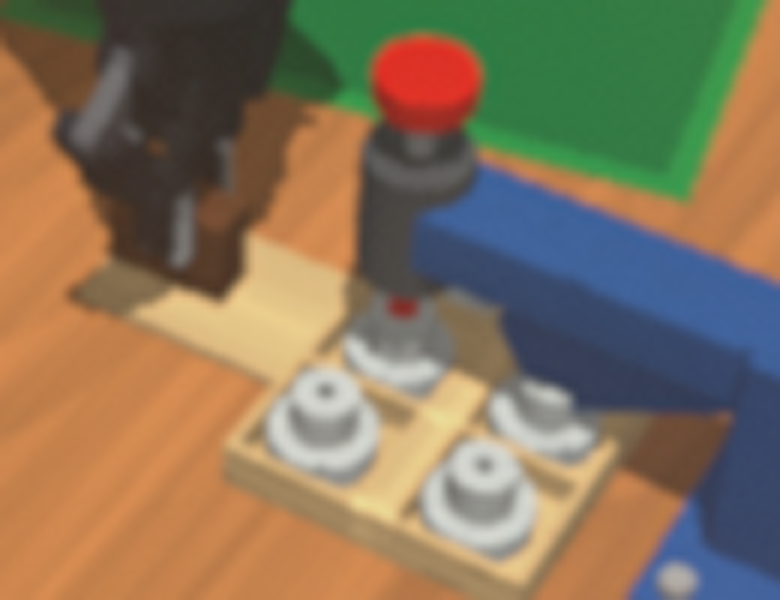

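The red dot at (403,307) lies just beneath the sleeve; it wants about 2 mm more in +x and -y.

Request:
carry_out(motion=[{"xyz": [0.001,0.001,0.001],"angular": [0,0,0]},{"xyz": [0.002,0.0022,0.001],"angular": [0,0,0]},{"xyz": [0.002,0.0022,0.001],"angular": [0,0,0]},{"xyz": [0.002,0.0022,0.001],"angular": [0,0,0]}])

```text
clock: 32.15
position: [0.5059, -0.0026, 0.0244]
ee_rot: [1.0, 0.017, -0.003, -0.003]
ft_force: [-18.1, 5.2, 25.1]
grip_width: 0.221
grasp_force: 65.2
```

Run:
```python
from h import *
cs=camera('scene'); p=np.array(get_obs()['position'])
print('tcp-implied dot',p+[.0928,.0027,0])
for q in red(cs,3,60,(305,217),12): print(q,onplane(cs,[q[0]],.0347)[0])
ct=camera('top')
b=red(ct,100,260,(266,178),20);s=red(cs,120,300,(310.6,178.7),15);print(b,s)
print(tri(ct,b[0][0],cs,s[0][0]) if b and s else '')
go(yaw=-88)
```

```text
tcp-implied dot [5.98746009e-01 6.74302769e-05 2.44026881e-02]
([306.9, 215.6], 19) [0.59698149 0.00073134 0.0347    ]
[] [([310.5, 179.1], 233)]

t 32.2 tcp [ 0.5059 -0.0026  0.0244] yaw -88.02 w 0.221 gf 65.2 F [-18.2   4.7  26.2]
  angular [-0.33, 0.29, -0.02]
```

Request:
carry_out(motion=[{"xyz": [0,0,-0.001],"angular": [0,0,0]},{"xyz": [0,0,-0.002],"angular": [0,0,0]},{"xyz": [0,0,-0.002],"angular": [0,0,0]},{"xyz": [0,0,-0.002],"angular": [0,0,0]}])

```text
clock: 32.65
position: [0.5077, -0.0037, 0.0256]
ee_rot: [1.0, 0.017, -0.001, -0.001]
ft_force: [-2.4, -0.3, -4.6]
grip_width: 0.221
grasp_force: 61.0
```

Run:
```python
from h import *
cs=camera('scene'); p=np.array(get_obs()['position'])
print('tcp-implied dot',p+[.0928,.0027,0])
for q in red(cs,3,60,(305,217),12): print(q,onplane(cs,[q[0]],.0347)[0])
go(yaw=-88)
```

```text
tcp-implied dot [ 0.6005705  -0.00106808  0.02559907]
([307.4, 215.8], 23) [0.59817146 0.00081037 0.0347    ]
t 32.7 tcp [ 0.5078 -0.0038  0.0256] yaw -88.01 w 0.219 gf 61.0 F [-2.7  1.4 -4.5]
  angular [-0.11, 0.06, -0.01]
```

Request:
carry_out(motion=[{"xyz": [0,0,0],"angular": [0,0,0]},{"xyz": [0,0,0],"angular": [0,0,0]},{"xyz": [0,0,0],"angular": [0,0,0]},{"xyz": [0,0,0],"angular": [0,0,0]},{"xyz": [0,0,-0.03],"angular": [0,0,0]},{"xyz": [0,0,-0.08],"angular": [0,0,0]},{"xyz": [0,0,-0.13],"angular": [0,0,0]},{"xyz": [0,0,-0.18],"angular": [0,0,0]},{"xyz": [0,0,-0.18],"angular": [0,0,0]},{"xyz": [0,0,-0.18],"angular": [0,0,0]}], hand=0.6)

```text
clock: 33.7
position: [0.5088, -0.0037, 0.2066]
ee_rot: [1.0, 0.018, 0.001, -0.002]
ft_force: [0.2, 0.5, -0.1]
grip_width: 0.601
grasp_force: 0.0
```

Run:
```python
from h import *
cs=camera('scene')
for q in red(cs,3,60,(305,217),12): print(q,onplane(cs,[q[0]],.0347)[0])
go((.5992,-.002,.19),(.5992,-.002,.16),yaw=-88)
```

```text
([307.4, 215.8], 23) [0.59817146 0.00081037 0.0347    ]
t 33.8 tcp [ 0.508  -0.0038  0.2055] yaw -88.0 w 0.6 gf 0.0 F [-0.2  0.5 -0.6]
  -> [ 0.5992 -0.002   0.19  ] shift [0.0912, 0.0014, 0.0155] dist 0.093
  -> [ 0.5992 -0.002   0.16  ] shift [0.0912, 0.0015, 0.0455] dist 0.102
  angular [-0.16, 0.02, -0.0]
```

Request:
carry_out(motion=[{"xyz": [0.045,0.0007,0],"angular": [0,0,0]},{"xyz": [0.091,0.0014,0],"angular": [0,0,0]},{"xyz": [0.091,0.0014,0.01],"angular": [0,0,0]},{"xyz": [0.091,0.0014,0.03],"angular": [0,0,0]},{"xyz": [0.091,0.0014,0.045],"angular": [0,0,0]},{"xyz": [0.091,0.0014,0.045],"angular": [0,0,0]},{"xyz": [0.091,0.0014,0.045],"angular": [0,0,0]}], hand=0)

```text
clock: 34.45
position: [0.5986, -0.0024, 0.1607]
ee_rot: [1.0, 0.017, -0.001, -0.001]
ft_force: [-1.0, 0.1, -0.1]
grip_width: -0.003
grasp_force: 0.0
```

Run:
```python
from h import *
go((.5992,-.002,.138),yaw=-88)
cs=camera('scene');save('bt.png',cs['img'][135:255,240:370],5)
```

```text
t 34.5 tcp [ 0.5986 -0.0024  0.1607] yaw -88.05 w -0.003 gf 0.0 F [-1.   0.1 -0.1]
  -> [ 0.5992 -0.002   0.138 ] shift [0.0006, -0.0004, 0.0227] dist 0.023
  angular [-0.11, 0.07, -0.05]
```

View pics/bt.png

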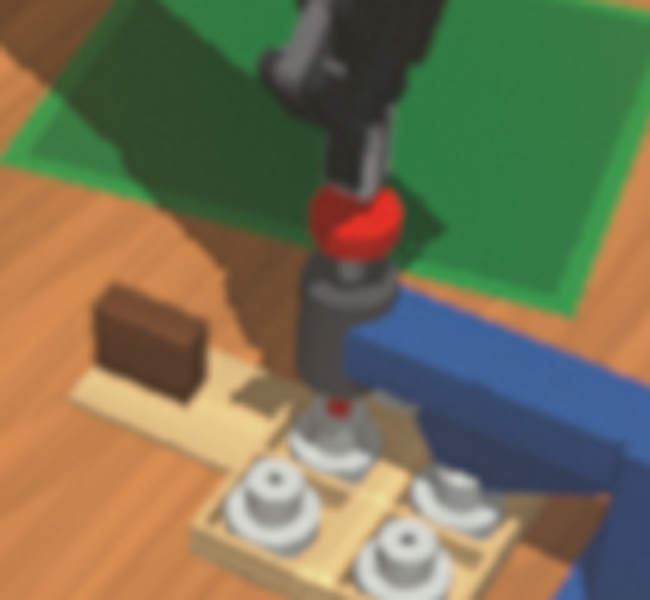

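The closed fingertips stand over the middle of the button at (357,195), and the dot at (340,407) is below the sleeve. Now I press.

Request:
carry_out(motion=[{"xyz": [0,0,0.006],"angular": [0,0,0]},{"xyz": [0,0,0.011],"angular": [0,0,0]},{"xyz": [0,0,0.015],"angular": [0,0,0]},{"xyz": [0,0,0.018],"angular": [0,0,0]},{"xyz": [0,0,0.021],"angular": [0,0,0]},{"xyz": [0,0,0.022],"angular": [0,0,0]},{"xyz": [0,0,0.022],"angular": [0,0,0]}])

```text
clock: 35.2
position: [0.5993, -0.0022, 0.1388]
ee_rot: [1.0, 0.017, -0.0, -0.001]
ft_force: [-0.4, 1.4, 3.6]
grip_width: 0.002
grasp_force: 1.4
```

Request:
carry_out(motion=[{"xyz": [0,0,0.0008],"angular": [0,0,0]},{"xyz": [0,0,0.0016],"angular": [0,0,0]},{"xyz": [0,0,0.0022],"angular": [0,0,0]},{"xyz": [0,0,0.0022],"angular": [0,0,0]},{"xyz": [0,0,0.0022],"angular": [0,0,0]}])

```text
clock: 35.7
position: [0.5993, -0.0022, 0.1374]
ee_rot: [1.0, 0.017, 0.0, -0.001]
ft_force: [-3.0, 3.4, 10.5]
grip_width: -0.001
grasp_force: 5.7
```

Force is climbing well past the spring's 4 N, so the tip is on the hub. I'll press a little firmer, hold, then lift.

Request:
carry_out(motion=[{"xyz": [0,0,0.0008],"angular": [0,0,0]},{"xyz": [0,0,0.0012],"angular": [0,0,0]},{"xyz": [0,0,0.0012],"angular": [0,0,0]},{"xyz": [0,0,0.0012],"angular": [0,0,0]},{"xyz": [0,0,0.0012],"angular": [0,0,0]},{"xyz": [0,0,0.0012],"angular": [0,0,0]}])

```text
clock: 36.3
position: [0.5994, -0.0022, 0.1369]
ee_rot: [1.0, 0.017, 0.0, -0.002]
ft_force: [-5.8, 3.0, 19.6]
grip_width: 0.0
grasp_force: 9.2
```

Run:
```python
from h import *
go()
cs=camera('scene');save('press.png',cs['img'][175:235,270:340],8)
```

```text
t 36.3 tcp [ 0.5994 -0.0022  0.1369] yaw -88.03 w 0.0 gf 9.2 F [-5.8  3.  19.6]
```

View pics/press.png

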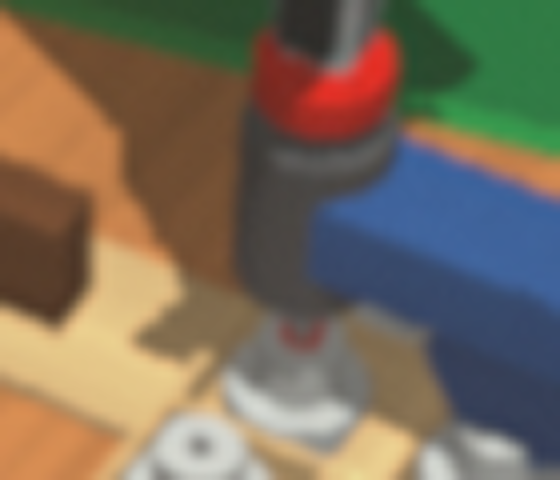

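The tip is down inside the red dot, with red showing on either side at (302,330). I lift now and return to the handle.

Request:
carry_out(motion=[{"xyz": [0,0,-0.01],"angular": [0,0,0]},{"xyz": [0,0,-0.03],"angular": [0,0,0]},{"xyz": [0,0,-0.07],"angular": [0,0,0]},{"xyz": [-0.045,-0.0008,-0.07],"angular": [0,0,0]},{"xyz": [-0.0912,-0.0015,-0.07],"angular": [0,0,0]},{"xyz": [-0.0912,-0.0015,-0.07],"angular": [0,0,0]}])

```text
clock: 36.95
position: [0.5051, -0.0044, 0.2045]
ee_rot: [1.0, 0.017, -0.002, -0.002]
ft_force: [1.0, 0.2, -0.1]
grip_width: -0.002
grasp_force: 0.0
```

Request:
carry_out(motion=[{"xyz": [0,0,0],"angular": [0,0,0]},{"xyz": [0,0,0],"angular": [0,0,0]},{"xyz": [0,0,0],"angular": [0,0,0]},{"xyz": [0,0,0],"angular": [0,0,0]}], hand=0.6)

```text
clock: 37.35
position: [0.5085, -0.0048, 0.2055]
ee_rot: [1.0, 0.017, -0.0, 0.0]
ft_force: [-0.4, -0.4, 0.2]
grip_width: 0.603
grasp_force: 0.0
```

Run:
```python
from h import *
cs=camera('scene')
for q in red(cs,3,60,(305,217),12): print(q,onplane(cs,[q[0]],.0347)[0])
s=red(cs,120,300,(310.6,178.7),15);print(s)
go((.5078,-.0038,.028),yaw=-88)
```

```text
([307.4, 215.8], 23) [0.59817146 0.00081037 0.0347    ]
[([310.5, 179.1], 233)]
t 37.4 tcp [ 0.5084 -0.0048  0.2054] yaw -88.1 w 0.603 gf 0.0 F [ 0.8 -0.2 -0.2]
  -> [ 0.5078 -0.0038  0.028 ] shift [-0.0005, -0.001, 0.1774] dist 0.177
  angular [-0.0, 0.02, -0.1]
```

Request:
carry_out(motion=[{"xyz": [-0.0005,-0.001,0.05],"angular": [0,0,0]},{"xyz": [-0.0005,-0.001,0.1],"angular": [0,0,0]},{"xyz": [-0.0005,-0.001,0.15],"angular": [0,0,0]},{"xyz": [-0.0005,-0.001,0.177],"angular": [0,0,0]},{"xyz": [-0.0005,-0.001,0.177],"angular": [0,0,0]},{"xyz": [-0.0005,-0.001,0.177],"angular": [0,0,0]}])

```text
clock: 38.0
position: [0.5078, -0.0039, 0.029]
ee_rot: [1.0, 0.017, -0.0, -0.0]
ft_force: [0.0, 0.2, -0.0]
grip_width: 0.598
grasp_force: 0.0
```

Request:
carry_out(motion=[{"xyz": [0,0,0],"angular": [0,0,0]},{"xyz": [0,0,0],"angular": [0,0,0]},{"xyz": [0,0,0],"angular": [0,0,0]},{"xyz": [0,0,0],"angular": [0,0,0]},{"xyz": [0,0,0],"angular": [0,0,0]},{"xyz": [0,0,-0.0015],"angular": [0,0,0]},{"xyz": [0,0,-0.0015],"angular": [0,0,0]}], hand=0, grip_force=60)

```text
clock: 38.7
position: [0.5079, -0.0026, 0.0306]
ee_rot: [1.0, 0.017, 0.001, -0.001]
ft_force: [2.8, 0.4, -4.2]
grip_width: 0.218
grasp_force: 58.9
```

Request:
carry_out(motion=[{"xyz": [-0.006,0,0],"angular": [0,0,0]},{"xyz": [-0.02,0,0],"angular": [0,0,0]},{"xyz": [-0.038,0,0],"angular": [0,0,0]},{"xyz": [-0.056,0,0],"angular": [0,0,0]},{"xyz": [-0.07,0,0],"angular": [0,0,0]},{"xyz": [-0.08,0,0],"angular": [0,0,0]},{"xyz": [-0.083,0,0],"angular": [0,0,0]},{"xyz": [-0.083,0,0],"angular": [0,0,0]}])

```text
clock: 39.5
position: [0.4239, -0.0053, 0.0301]
ee_rot: [1.0, 0.017, -0.001, -0.002]
ft_force: [-2.9, -0.6, 9.4]
grip_width: 0.216
grasp_force: 60.5
```

Request:
carry_out(motion=[{"xyz": [-0.001,-0.01,0],"angular": [0,0,-0.6]},{"xyz": [-0.003,-0.03,0],"angular": [0,0,-1.7]},{"xyz": [-0.006,-0.05,0],"angular": [0,0,-2.8]},{"xyz": [-0.008,-0.072,0],"angular": [0,0,-4]},{"xyz": [-0.01,-0.095,0],"angular": [0,0,-5.3]},{"xyz": [-0.013,-0.118,0],"angular": [0,0,-6.6]},{"xyz": [-0.015,-0.141,0],"angular": [0,0,-7.9]},{"xyz": [-0.018,-0.164,0],"angular": [0,0,-9.2]},{"xyz": [-0.021,-0.187,0],"angular": [0,0,-10.5]},{"xyz": [-0.023,-0.21,0],"angular": [0,0,-11.8]},{"xyz": [-0.025,-0.228,0],"angular": [0,0,-12.7]},{"xyz": [-0.026,-0.237,0],"angular": [0,0,-13.3]}])

```text
clock: 40.7
position: [0.3901, 0.2304, 0.0301]
ee_rot: [0.991, 0.133, -0.0, -0.0]
ft_force: [1.2, -10.0, 7.2]
grip_width: 0.213
grasp_force: 61.0
```

Request:
carry_out(motion=[{"xyz": [0,0,0],"angular": [0,0,0]},{"xyz": [0,0,0],"angular": [0,0,0]},{"xyz": [0,0,0.001],"angular": [0,0,0]}])

```text
clock: 41.0
position: [0.3901, 0.2304, 0.03]
ee_rot: [0.991, 0.133, -0.001, -0.001]
ft_force: [-11.3, -4.0, 38.4]
grip_width: 0.212
grasp_force: 64.5
```

Run:
```python
from h import *
cs=camera('scene')
for q in red(cs,3,60,(317,139),15): print(q,onplane(cs,[q[0]],.0347)[0],'want ~.4804 .2554')
go((.3907,.230,.03),yaw=-74.8)
```

```text
([316.2, 139.0], 10) [0.4771602  0.25421342 0.0347    ] want ~.4804 .2554
t 41.0 tcp [0.3901 0.2304 0.0301] yaw -74.73 w 0.216 gf 61.9 F [-6.9 -1.  18.4]
  -> [0.3907 0.23   0.03  ] shift [0.0005, 0.0005, 0.0001] dist 0.001
  angular [-0.19, 0.09, 0.07]
```

Request:
carry_out(motion=[{"xyz": [0,0,-0.001],"angular": [0,0,0]},{"xyz": [0,0,-0.001],"angular": [0,0,0]}])

```text
clock: 41.25
position: [0.3901, 0.2302, 0.0303]
ee_rot: [0.991, 0.133, -0.0, -0.001]
ft_force: [0.2, 2.1, -3.2]
grip_width: 0.213
grasp_force: 59.1
```

Request:
carry_out(motion=[{"xyz": [0,0,0],"angular": [0,0,0]},{"xyz": [0,0,0],"angular": [0,0,0]},{"xyz": [0,0,0],"angular": [0,0,0]},{"xyz": [0,0,0],"angular": [0,0,0]},{"xyz": [0,0,-0.03],"angular": [0,0,0]},{"xyz": [0,0,-0.08],"angular": [0,0,0]},{"xyz": [0,0,-0.13],"angular": [0,0,0]},{"xyz": [0,0,-0.18],"angular": [0,0,0]},{"xyz": [0,0,-0.2],"angular": [0,0,0]},{"xyz": [0,0,-0.2],"angular": [0,0,0]}], hand=0.6)

```text
clock: 42.25
position: [0.392, 0.2314, 0.2346]
ee_rot: [0.991, 0.133, 0.002, -0.005]
ft_force: [-0.1, 0.2, -0.0]
grip_width: 0.598
grasp_force: 0.0
```

Request:
carry_out(motion=[{"xyz": [0.02,0.05,0],"angular": [0,0,0]},{"xyz": [0.02,0.1,0],"angular": [0,0,0]},{"xyz": [0.02,0.15,0],"angular": [0,0,0]},{"xyz": [0.02,0.2,0],"angular": [0,0,0]},{"xyz": [0.0,0.25,0],"angular": [0,0,0]},{"xyz": [0.0,0.3,0],"angular": [0,0,0]},{"xyz": [0,0.3,0],"angular": [0,0,0]},{"xyz": [0,0.3,0],"angular": [0,0,0]},{"xyz": [0,0.3,0],"angular": [0,0,0]},{"xyz": [0,0.3,0],"angular": [0,0,0]}])

```text
clock: 43.25
position: [0.4691, -0.0579, 0.2297]
ee_rot: [0.991, 0.134, -0.0, -0.001]
ft_force: [0.1, 0.1, -0.2]
grip_width: 0.601
grasp_force: 0.0
```

Run:
```python
from h import *
ct,cs=camera('top'),camera('scene'); go()
a=red(ct,5,60,(168,237),12);b=red(cs,3,60,(317,139),12);print(a,b,tri(ct,a[0][0],cs,b[0][0]))
f=np.load('f0.npz')
# tray: wood blob inside the mat's hull; hubs in it; mat edge margins
img=ct['img'];h=cv2.cvtColor(img,cv2.COLOR_RGB2HSV)
g=masks(ct)['green'].astype(np.uint8);k=max(cv2.findContours(g,0,1)[0],key=cv2.contourArea)
hull=cv2.convexHull(k);I=np.zeros(g.shape,np.uint8);cv2.fillPoly(I,[hull],1)
t=cv2.morphologyEx(((I>0)&(g==0)).astype(np.uint8),cv2.MORPH_OPEN,np.ones((3,3)))
q=max(cv2.findContours(t,0,1)[0],key=cv2.contourArea)
print('tray area',cv2.contourArea(q),'min dist of tray px to mat edge',min(cv2.pointPolygonTest(hull,(float(p[0][0]),float(p[0][1])),True) for p in q))
P=onplane(ct,cv2.boxPoints(cv2.minAreaRect(q)),.01);print(P.round(3).tolist())
# change against the first picture near bystanders
d=np.abs(img.astype(int)-f['t']).max(2)>60
print('changed blobs',[(c.round(0).tolist(),int(n)) for c,n in blobs(d,12)])
dark=((h[...,2]<70)&(t>0)).astype(np.uint8);print('dark in tray',[(c.round(0).tolist(),int(n)) for c,n in blobs(dark,4)])
w=cv2.morphologyEx((masks(ct)['white']&(t>0)).astype(np.uint8),cv2.MORPH_CLOSE,np.ones((3,3)));print('white in tray',[(c.round(1).tolist(),int(n)) for c,n in blobs(w,40)])
```

```text
t 43.4 tcp [ 0.4692 -0.0582  0.2298] yaw -74.6 w 0.594 gf 0.0 F [0.7 0.6 0.1]
[([168.0, 238.5], 16)] [([316.2, 139.0], 10)] (array([0.47677755, 0.25499651, 0.03408173]), np.float64(6.374733279648695e-06))
tray area 3698.5 min dist of tray px to mat edge 8.46136444208078
[[0.548, 0.363, 0.01], [0.589, 0.202, 0.01], [0.378, 0.144, 0.01], [0.337, 0.3, 0.01]]
changed blobs [([340.0, 272.0], 12558), ([182.0, 212.0], 104), ([398.0, 219.0], 212), ([164.0, 217.0], 91), ([366.0, 225.0], 217), ([145.0, 222.0], 83), ([143.0, 228.0], 12), ([189.0, 234.0], 102), ([372.0, 253.0], 210), ([403.0, 252.0], 220), ([250.0, 326.0], 5668), ([19.0, 352.0], 489), ([109.0, 402.0], 1502), ([26.0, 395.0], 1072), ([413.0, 406.0], 1209), ([86.0, 414.0], 465), ([241.0, 407.0], 24), ([303.0, 413.0], 31), ([260.0, 415.0], 39)]
dark in tray [([218.0, 278.0], 315), ([181.0, 284.0], 19)]
white in tray [([182.1, 213.0], 186), ([164.1, 218.2], 186), ([144.9, 223.6], 188), ([188.2, 235.5], 196), ([169.8, 239.9], 181), ([151.6, 245.3], 194)]
```

```bash
python3 -c "
from workcell import *
print(hand_in())"
```

```text
the job is handed in; nothing more can be done
None
```

The job is done and handed in: all six pockets are filled, only the red-dotted hub was punched, the tray lies wholly on the mat about 20 mm or more from its edge, and the surplus spare, glue bottle, bin and square are where they started.

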